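# Sort a pair of mirror-image brackets and cap the canister

### The job

Put the left-hand bracket into the tilted canister and the right-hand bracket into the open steel tray. Once the left-hand bracket is in, swing the canister's captive cap over its mouth and only then screw it down clockwise until it is fully home. Leave the other loose things on the bench where they are, and let go of everything at the end.

Things in the scene. Friction and masses are not known exactly. Their poses are not given: they have to be found in the camera images.
- canister: Fixed open aluminium canister leaning 30 deg towards the robot in a plywood stand. Origin: centre of its mouth in the rim plane, about 130 mm above the bench. z points out of the mouth along its axis (30 deg from vertical), x up-slope away from the robot, y level, to the left. Outer diameter 100 mm, inner 92 mm, inner depth 76 mm.
- pivot (a point): Top of the 26 mm hub on the post beside the mouth on which the arm swings, at x 0, y -95, z 29.5 mm in the canister's frame; post parallel to the canister's z. The arm is a flat steel bar, 24 mm wide and 5 mm thick, its top at z 26 mm; the cap's centre is 95 mm from the pivot axis.
- swing_arm (a joint): Angle (rad) of the arm about the post: 0 = at its stop, cap centred over the mouth; grows to 2.0 at most as the cap swings away up-slope (clockwise seen from outside the mouth; closing is anticlockwise). Stiff (about 0.35 N m), stays where left.
- cap (a joint): Twist (rad) of the cap in its arm: 0 = unscrewed, raised; 2.6 = fully home at its stop. Tightens clockwise seen from outside, 0.2 N m friction, sinks 2.5 mm per rad. It turns whenever its grip turns relative to the arm, also while the arm swings. Seen along canister z the grip's flats are turned from canister x, y by minus (swing_arm + cap), anticlockwise positive.
- cap_grip (a point): Centre of the square plastic grip on top of the round 110 mm cap, on the cap's axis: 34 x 34 mm across flats, reaching 17 mm above and below this point, axis parallel to the canister's z. It stands 56 mm out from the rim plane with the cap raised, 49.5 mm with it home. The arm's top is 30 mm below this point when raised, 23.5 mm when home.
- bracket_left_mid (a point): Loose left-hand aluminium bracket, about 60 g, on its foot. Foot 56 (x) x 22 (y) x 5 mm, upright web 8 mm thick along its middle over the whole length, total height 38 mm, and a flat lug at the +x end (x 12 to 28, y +11 to +27 mm): seen from above with the lug end farthest away, the lug is on the LEFT. Point at the centre, 19 mm above the underside; z up.
- bracket_right_mid (a point): Loose right-hand bracket, the mirror image of the other: seen from above with the lug end (+x) farthest away, the lug is on the RIGHT (x 12 to 28, y -11 to -27 mm). Same sizes, point and axes.
- tray: Open rectangular steel tray fixed on the bench, 130 mm (x) x 110 mm (y) x 30 mm high, walls and floor about 4 mm. Origin at the centre of its underside.
- tin_mid (a point): Loose bystander: plain metal tin, 52 mm diameter, 65 mm tall, point at its centre. Leave in place.
- wrench_grip (a point): Loose bystander: 150 mm wrench lying on the bench, point on its handle. Leave in place.
- screwdriver_grip (a point): Loose bystander: 180 mm screwdriver lying on the bench, point on its handle. Leave in place.
- tape_mid (a point): Loose bystander: tape roll, 72 mm diameter, 22 mm tall, lying flat, point at its centre. Leave in place.
- socket_mid (a point): Loose bystander: small steel socket, 22 mm diameter, 30 mm tall, standing, point at its centre. Leave in place.
Not all that is in view belongs to the job. Leave any red look-alike of the part that bears bracket_left_mid alone. What is shaped like the tray but red is not meant.

How it is judged:
By the outcome, as a careful person would: the job done as asked, in the order asked, and still so for the second after the job is handed in, with the robot touching nothing.
It also fails if it takes over 72 s, if anything falls off the work surface, if the arm or the gripper's body presses on something with over 40 N, if the wrist force passes 120 N, or if a joint passes its speed limit or range.

### The arm

A 6-joint arm with a two-finger parallel gripper is mounted at the origin on the work surface. World frame = base frame: x ahead of the robot, y to its left, z up, the work surface at z = 0. Lengths are in mm, angles in rad, forces in N, time in s.
With the tool pointing down it reaches from about 400 to 925 mm from the base axis. Payload 12.5 kg.
Tool frame: the origin (TCP) lies midway between the tips of the shut fingers; the grasp point (between the pads) lies 19 mm behind it; x points along the fingers, y is the direction in which the jaws open and shut, and the axes are right-handed (so a half turn about x gives the same grasp; the last joint's range is limited). The gripper opens to 95 mm and grips with 3 to 60 N. Pads are 20 mm wide; open, the fingers measure 119 mm over their backs; the gripper's body (75 mm by 180 mm) begins 59 mm behind the grasp point.
Start: joints at [-1.321, 0.491, 1.559, -0, 1.092, -0.106], TCP at [217.736, -585.865, 214.661] pointing down, gripper open.
Joint ranges: [-3.1, 3.1], [-0.84, 2.19], [0.05, 2.79], [-1.13, 4.28], [0.06, 2.93], [-2.69, 2.69]. Speed limits (rad/s): [2.22, 2.22, 2.79, 3.14, 3.14, 3.14].

### API

Orientations are given as [roll, pitch, yaw] about the fixed x, y, z axes, in that order (R = Rz(yaw) Ry(pitch) Rx(roll)).
In Python, from cell import sensors, read_camera, get_calibration, order gives the robot as it stands. The module is installed in compiled form; this text tells all that it offers.
- The arm moves only by the tool servo_tool, never from a script. Its argument "steps" is text: rows parted by semicolons, each of 7 numbers parted by spaces: the shift along the tool's x, y, z in mm, then the turn, a rotation vector about the tool's x, y, z in rad, then the finger opening in mm, from 0 to 95.1. A call has exactly 8 rows; each row shifts and turns the pose as measured when the row begins, along the tool's axes as they then stand; what a row does not reach is not made up. A row lasts 1/10 s, in which the tool goes at most 50 mm and 8.59 degrees, less where a joint would pass 70% of its speed; a pose out of reach is approached as far as the arm can. A call is refused whole if a number of a shift passes 50 or a number of a turn 0.15, either way. A call with a gripper value outside its range is refused whole. The fingers move at their own pace and stop on an object; the grip force is fixed at half the most. Time passes only in rows, so rows that do not move let the fingers close, or fill a call up. It gives the time, the measured TCP pose, the force and the opening at its end, in the units of the state.
- sensors.state(): the state, without advancing time (a new reading comes with each control period).
- read_camera(name): name is "scene" or "top" or "wrist"; returns (picture, depth): 480x640x3 uint8, blue, green, red; 480x640 float32, mm along the optical axis (not along the pixel's ray), 0 where there is no reading.
- get_calibration(name): a dict with "mtx" (3x3 intrinsics, pixels), "distortion" ([k1, k2, p1, p2, k3] as OpenCV has them; the pictures are not rectified), "R" (3x3) and "t" (3): a world point X has camera coordinates R X + t. Camera axes: x right, y down, z forward; pixel columns grow to the right and rows downward; lengths in mm; the calibration is good to about 2 mm. A picture is of the moment at which its call begins: read the wrist's pose just before it. get_calibration takes no time and is no camera call; for the wrist camera it gives the pose at the moment of the call.
- order.job_done(): hands the job in, once; it reports no verdict.
The state is a dict: "t": time; "joints": joint angles; "qvel": joint speeds; "tau": joint torques, N m; "eef_pos": TCP position; "tcp_rot": TCP orientation; "ft_force": force on the tool from outside, world axes, zero at the start; "moment": the same for the moment, N m; "opening": opening from 0.0 (shut) to 1.0 (fully open).
Only numpy, scipy, OpenCV 4.12 (cv2) and the standard library are available. Lean on these libraries where they do the work, as an engineer would, in place of code of your own. Each camera call takes 0.05 s, during which the arm holds its last target.

## Working session

There is one attempt and no reset: what is moved stays moved. The work goes in short steps, Python scripts to look and compute and a tool call to move; the robot and the scene stay as the last step left them, time stands still between calls to the robot, and variables do not carry over. Pictures are saved under pics/ and viewed, and the job is handed in when it is done.

Besides the shell and the picture viewer there is one more tool, called after ">>>" as name(argument=value, ...), one argument or row to a line, values as JSON. servo_tool: Moves the arm, as the interface text tells. Its arguments: {"type":"object","properties":{"steps":{"type":"string"}},"required":["steps"]}

```bash
ls; mkdir -p pics; python3 - <<'E'
from cell import sensors, read_camera, get_calibration
import cv2, numpy as np
print(sensors.state())
for n in ["scene","top","wrist"]:
    c=get_calibration(n); p,d=read_camera(n)
    cv2.imwrite(f"pics/{n}0.png",p); np.save(f"pics/{n}0.npy",d)
    np.savez(f"pics/{n}0c.npz",**{k:np.array(v) for k,v in c.items()})
    print(n,c)
E
```

```text
pics
{'t': 0.0, 'joints': array([-1.32060395e+00,  4.91567726e-01,  1.55945999e+00, -1.97816536e-05,
        1.09171614e+00, -1.05627017e-01]), 'qvel': array([-0.00096745,  0.00111073, -0.00290979, -0.0005002 ,  0.00105902,
       -0.00032369]), 'tau': array([-1.00701440e-03, -6.12645650e+01, -2.58177173e+01,  6.91936864e-02,
        4.83012199e-02, -1.29078526e-04]), 'eef_pos': array([ 217.66182701, -585.60300868,  214.05305313]), 'tcp_rot': array([-1.66118465,  1.56964499,  1.83623653]), 'ft_force': array([ 0.01650335, -0.60834675, -0.03906096]), 'moment': array([0.05724376, 0.03924607, 0.09892462]), 'opening': 1.0001277727783264}
scene {'mtx': array([[443.52507157,   0.        , 326.52380075],
       [  0.        , 443.52507157, 238.33883717],
       [  0.        ,   0.        ,   1.        ]]), 'distortion': array([0.02556028, 0.        , 0.        , 0.        , 0.        ]), 'R': array([[-0.85800833,  0.51327788,  0.01917072],
       [ 0.38870552,  0.67326245, -0.62898783],
       [-0.33575246, -0.53222503, -0.77717874]]), 't': array([ 425.48711995,  -76.84202249, 1116.24513434]
[... 265 characters left out ...]
[-0.00386546, -0.99996613, -0.00726678],
       [-0.99941082,  0.00411094, -0.03407513],
       [ 0.03410385,  0.00713078, -0.99939286]]), 't': array([ -56.60644276,  453.8435368 , 1148.47956874])}
wrist {'mtx': array([[345.08697322,   0.        , 317.1011927 ],
       [  0.        , 345.08697322, 241.00907525],
       [  0.        ,   0.        ,   1.        ]]), 'distortion': array([-0.02204024,  0.        ,  0.        ,  0.        ,  0.        ]), 'R': array([[ 3.47298604e-01, -9.37754113e-01, -9.50119856e-04],
       [-9.05208961e-01, -3.35509725e-01,  2.60825539e-01],
       [-2.44908996e-01, -8.97242885e-02, -9.65385486e-01]]), 't': array([-624.80282708,  -27.59682164,  391.91698908])}
```

View pics/top0.png

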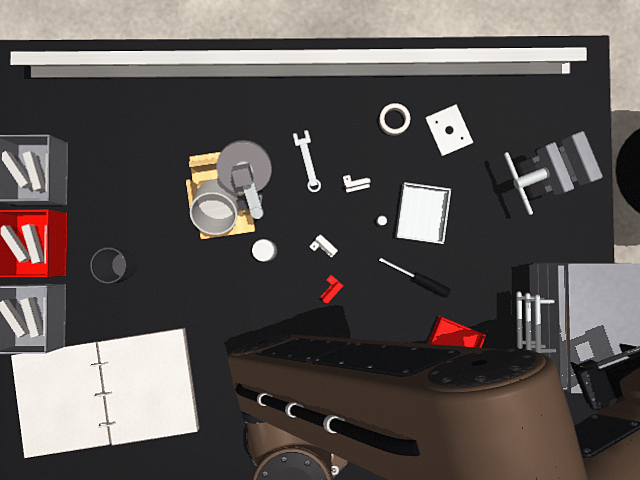

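View pics/scene0.png

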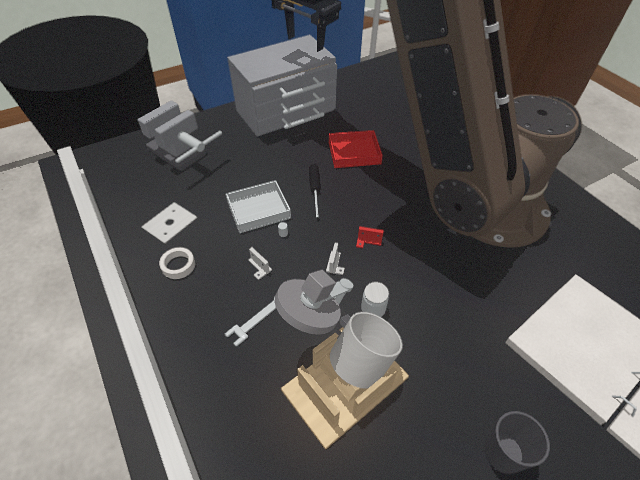

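View pics/wrist0.png

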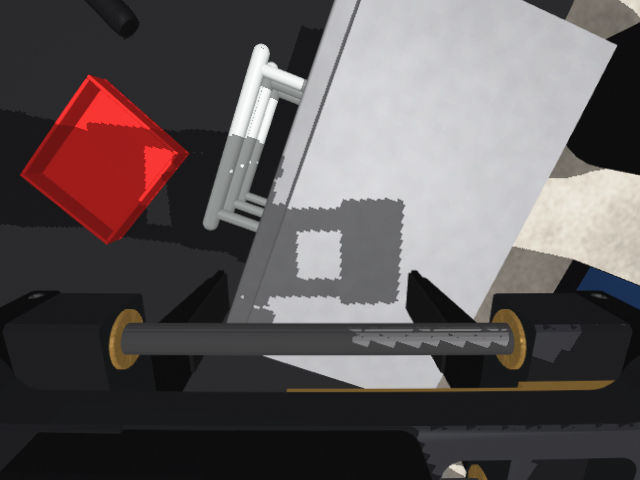

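The top view shows the canister at about (215,207) with the cap swung up-slope at (244,167), brackets at (323,246) and (356,183), and the tray at (423,212). The wrist sees the drawer cabinet and the red tray. Next I'll zoom in on the regions I need.

```bash
cat > h.py <<'E'
import numpy as np, cv2
from scipy.spatial.transform import Rotation as Rn
def load(n,i=0):
    c=np.load(f"pics/{n}{i}c.npz"); return cv2.imread(f"pics/{n}{i}.png"),np.load(f"pics/{n}{i}.npy"),{k:c[k] for k in c}
def ray(c,uv):
    uv=np.asarray(uv,float).reshape(-1,1,2)
    p=cv2.undistortPoints(uv,c["mtx"],c["distortion"]).reshape(-1,2)
    d=np.c_[p,np.ones(len(p))]@c["R"]   # R^T d
    o=-c["R"].T@c["t"]
    return o,d
def onz(c,uv,z):
    o,d=ray(c,uv); return o+d*((z-o[2])/d[:,2])[:,None]
def onplane(c,uv,p0,n):
    o,d=ray(c,uv); return o+d*(((p0-o)@n)/(d@n))[:,None]
def proj(c,X):
    X=np.asarray(X,float).reshape(-1,3)
    return cv2.projectPoints(X,cv2.Rodrigues(c["R"])[0],c["t"],c["mtx"],c["distortion"])[0].reshape(-1,2)
def dep(c,d,uv):
    o,r=ray(c,uv); uv=np.asarray(uv).reshape(-1,2).astype(int)
    return o+r*d[uv[:,1],uv[:,0]][:,None]
def tri(cs,uvs):
    A=np.zeros((3,3));b=np.zeros(3)
    for c,uv in zip(cs,uvs):
        o,d=ray(c,uv); d=d[0]/np.linalg.norm(d[0]); P=np.eye(3)-np.outer(d,d); A+=P;b+=P@o
    X=np.linalg.solve(A,b)
    return X
E
python3 - <<'E'
from h import *
im,d,c=load("top")
cv2.imwrite("pics/a1.png",cv2.resize(im[120:280,180:390],None,fx=3.8,fy=3.7,interpolation=cv2.INTER_CUBIC)[:600,:800])
im,d,c=load("scene")
cv2.imwrite("pics/a2.png",cv2.resize(im[230:380,225:425],None,fx=4,fy=4,interpolation=cv2.INTER_CUBIC))
E
```

```text
(no output)
```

View pics/a1.png

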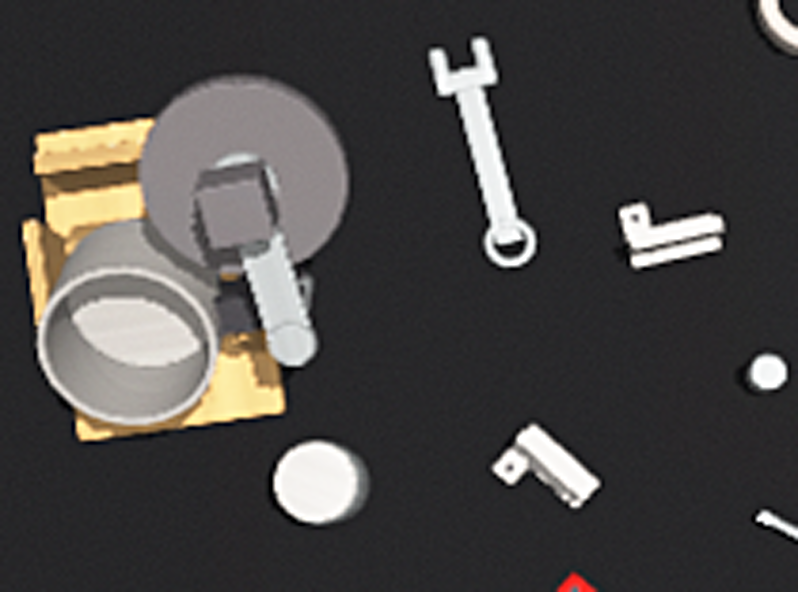

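View pics/a2.png

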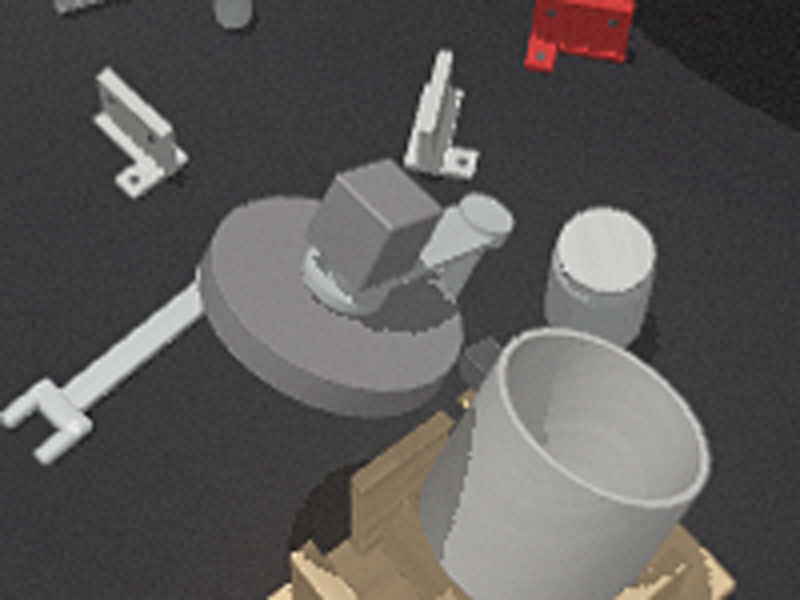

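```bash
python3 - <<'E'
from h import *
im,d,c=load("top")
cv2.imwrite("pics/b1.png",cv2.resize(im[135:245,180:290],None,fx=5.4,fy=5.4,interpolation=cv2.INTER_CUBIC))
im,d,c=load("scene")
cv2.imwrite("pics/b2.png",cv2.resize(im[260:390,270:410],None,fx=4.5,fy=4.5,interpolation=cv2.INTER_CUBIC))
E
```

```text
(no output)
```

View pics/b1.png

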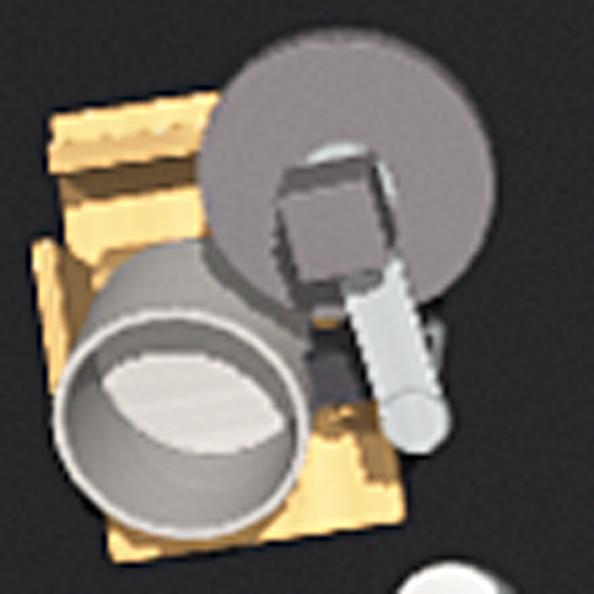

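View pics/b2.png

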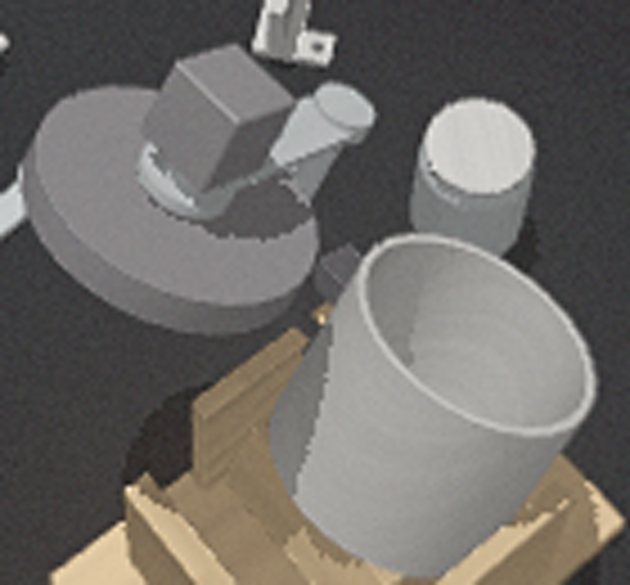

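Top crop: rim centre (182,424), hub top (417,420), grip top (334,230). Scene crop: rim centre (477,335), hub top (345,112), grip top (236,83). I'll triangulate these.

```bash
python3 - <<'E'
from h import *
it,dt,ct=load("top"); is_,ds,cs=load("scene")
T=lambda x,y:((x+.5)/5.4-.5+180,(y+.5)/5.4-.5+135)
S=lambda x,y:((x+.5)/4.5-.5+270,(y+.5)/4.5-.5+260)
P={}
for n,a,b in [("rim",(182,424),(477,335)),("hub",(417,420),(345,112)),("griptop",(334,230),(236,83))]:
    X=tri([ct,cs],[T(*a),S(*b)]); P[n]=X
    print(n,X.round(1),"res",(proj(ct,X)-T(*a)).round(2),(proj(cs,X)-S(*b)).round(2), "depth",dep(ct,dt,T(*a)).round(1),dep(cs,ds,S(*b)).round(1))
v=P["hub"]-P["rim"]; print(v,np.linalg.norm(v),np.hypot(95,29.5))
# yaw fit
best=None
for a in np.radians(np.arange(-40,40,.25)):
    R=Rn.from_euler("zy",[a,-np.pi/6]).as_matrix()  # z axis tilt toward -x
    e=np.linalg.norm(R@[0,-95,29.5]-v)
    if best is None or e<best[0]: best=(e,a)
a=best[1]; R=Rn.from_euler("zy",[a,-np.pi/6]).as_matrix(); print("yaw",np.degrees(a),"err",best[0]); print(R.round(3))
g=R.T@(P["griptop"]-P["rim"]); print("grip top in can frame",g); print("swing",np.arctan2(g[0],g[1]+95),np.hypot(g[0],g[1]+95))
# colour/height masks : near brackets
for n,uv in [("brL",(323,246)),("brR",(356,183)),("tray",(423,212))]: print(n,onz(ct,uv,38 if n!="tray" else 4).round(1))
E
```

```text
rim [510.  178.6 126.9] res [[-0.31  0.37]] [[-0.61 -0.06]] depth [[517.9 196.   50.1]] [[490.2 161.1  77.1]]
hub [508.8  81.8 150.1] res [[-0.34  0.46]] [[-0.67 -0.06]] depth [[508.9  79.7 159.6]] [[510.7  86.3 157.3]]
griptop [569.   98.4 236.8] res [[-0.2  0.3]] [[-0.45 -0.04]] depth [[569.1  97.6 239.3]] [[568.9  99.7 238.3]]
[ -1.16652064 -96.77905401  23.22129368] 99.53278126513257 99.47487119871028
yaw 6.25 err 9.116695709446335
[[ 0.861 -0.094 -0.5  ]
 [ 0.109  0.994  0.   ]
 [ 0.497 -0.054  0.866]]
grip top in can frame [ 96.70379255 -91.2147546   65.75691378]
swing 1.5316736214216262 96.77784651095672
brL [[441.4 -56.4  38. ]]
brR [[ 588.  -133.9   38. ]]
tray [[ 522.6 -295.8    4. ]]
```

```bash
cat > fit.py <<'E'
from h import *
from scipy.optimize import least_squares
def model(p):
    R=Rn.from_euler("ZY",[p[3],-np.pi/6]).as_matrix(); th=p[4]; c=p[:3]
    return R,{"rim":c,"hub":c+R@[0,-95,29.5],"griptop":c+R@[95*np.sin(th),-95+95*np.cos(th),73]}
def fit(obs,p0=(510,178,130,.1,1.5)):
    # obs: list (name, calib, uv)
    def f(p):
        R,m=model(p); return np.concatenate([(proj(c,m[n])-uv).ravel() for n,c,uv in obs])
    s=least_squares(f,p0); return s.x,s.fun.reshape(-1,2)
E
python3 - <<'E'
from fit import *
it,dt,ct=load("top"); is_,ds,cs=load("scene")
T=lambda x,y:((x+.5)/5.4-.5+180,(y+.5)/5.4-.5+135)
S=lambda x,y:((x+.5)/4.5-.5+270,(y+.5)/4.5-.5+260)
obs=[]
for n,a,b in [("rim",(182,424),(477,335)),("hub",(417,420),(345,112)),("griptop",(334,230),(236,83))]:
    obs+= [(n,ct,T(*a)),(n,cs,S(*b))]
p,r=fit(obs); print(p,np.degrees(p[3:]),"\n",r.round(2))
E
```

```text
[5.09662075e+02 1.78582830e+02 1.25950195e+02 1.53529506e-01
 1.50068170e+00] [ 8.79659272 85.98272763] 
 [[-0.21  0.57]
 [-0.5   0.11]
 [-0.75  0.02]
 [-0.81 -0.03]
 [-0.09  0.71]
 [-0.09 -0.22]]
```

```bash
cat > mv.py <<'E'
from h import *
from cell import sensors, read_camera, get_calibration, order
def pose():
    s=sensors.state(); return np.array(s["eef_pos"]),Rn.from_euler("xyz",s["tcp_rot"])
def show():
    s=sensors.state(); p,R=pose(); M=R.as_matrix()
    print("t %.2f"%s["t"],"p",p.round(1),"x",M[:,0].round(3),"y",M[:,1].round(3),"open %.1f"%(s["opening"]*95.1),"q",np.round(s["joints"],2),"F",np.round(s["ft_force"],1),"M",np.round(s["moment"],2))
def Rtool(x,y):
    x=np.array(x,float);x/=np.linalg.norm(x);y=np.array(y,float);y-=x*(x@y);y/=np.linalg.norm(y)
    return Rn.from_matrix(np.c_[x,y,np.cross(x,y)])
def plan(pt,Rt,n,grip,maxr=.14,show_=True):
    """n rows from the current pose, straight + uniform turn; prints rows"""
    p,R=pose(); rv=(R.inv()*Rt).as_rotvec(); 
    print("dist",np.linalg.norm(pt-p).round(1),"turn",np.linalg.norm(rv).round(3),"rotvec",rv.round(3))
    out=[]
    for i in range(n):
        R0=R*Rn.from_rotvec(rv*i/n); s=R0.inv().apply((np.array(pt)-p)/n)
        out.append(" ".join("%.1f"%v for v in s)+" "+" ".join("%.3f"%v for v in rv/n)+" %g"%grip)
    print(";".join(out))
def snap(i):
    c=get_calibration("wrist"); p,d=read_camera("wrist")
    cv2.imwrite(f"pics/wrist{i}.png",p); np.save(f"pics/wrist{i}.npy",d)
    np.savez(f"pics/wrist{i}c.npz",**{k:np.array(v) for k,v in c.items()})
def snapn(n,i):
    c=get_calibration(n); p,d=read_camera(n)
    cv2.imwrite(f"pics/{n}{i}.png",p); np.save(f"pics/{n}{i}.npy",d)
    np.savez(f"pics/{n}{i}c.npz",**{k:np.array(v) for k,v in c.items()})
E
python3 - <<'E'
from mv import *
show()
c=get_calibration("wrist"); C=-c["R"].T@c["t"]; p,R=pose(); print("cam in tool",R.inv().apply(C-p), "axis in tool",R.inv().apply(c["R"][2]))
# target: above bracket left, jaw -45deg or 135deg
for y in [(1,-1,0),(-1,1,0)]:
    Rt=Rtool((0,0,-1),y); print((R.inv()*Rt).as_rotvec())
E
```

```text
t 0.15 p [ 217.7 -585.7  214.2] x [-0.     0.001 -1.   ] y [ 0.348 -0.937 -0.001] open 95.3 q [-1.32  0.49  1.56 -0.    1.09 -0.11] F [ 0.2  0.  -0.6] M [ 0.03  0.04 -0.02]
cam in tool [-170.82213625    0.29903047  -74.8800177 ] axis in tool [ 9.65364321e-01 -2.51276592e-04  2.60905471e-01]
[-4.29620801e-01 -2.41152611e-04  7.89834622e-04]
[2.71197163e+00 1.08778775e-03 3.32123774e-04]
```

```bash
python3 - <<'E'
from mv import *
plan(np.array([431,-66,230.]),Rtool((0,0,-1),(1,-1,0)),16,60)
E
```

```text
dist 562.0 turn 0.43 rotvec [-0.43  -0.     0.001]
-1.0 -25.8 -23.8 -0.027 -0.000 0.000 60;-1.0 -25.2 -24.5 -0.027 -0.000 0.000 60;-1.0 -24.5 -25.2 -0.027 -0.000 0.000 60;-1.0 -23.8 -25.8 -0.027 -0.000 0.000 60;-1.0 -23.1 -26.4 -0.027 -0.000 0.000 60;-1.0 -22.4 -27.1 -0.027 -0.000 0.000 60;-1.0 -21.6 -27.6 -0.027 -0.000 0.000 60;-1.0 -20.9 -28.2 -0.027 -0.000 0.000 60;-1.0 -20.1 -28.8 -0.027 -0.000 0.000 60;-1.0 -19.4 -29.3 -0.027 -0.000 0.000 60;-1.0 -18.6 -29.8 -0.027 -0.000 0.000 60;-1.0 -17.8 -30.3 -0.027 -0.000 0.000 60;-1.0 -16.9 -30.8 -0.027 -0.000 0.000 60;-1.0 -16.1 -31.2 -0.027 -0.000 0.000 60;-1.0 -15.3 -31.6 -0.027 -0.000 0.000 60;-1.0 -14.4 -32.0 -0.027 -0.000 0.000 60
```

>>> servo_tool(
  steps="-10 -26 -24 -0.027 0 0 60;-5 -25 -25 -0.027 0 0 60;-3 -24 -25 -0.027 0 0 60;0 -24 -26 -0.027 0 0 60;0 -23 -26 -0.027 0 0 60;0 -22 -27 -0.027 0 0 60;0 -22 -28 -0.027 0 0 60;0 -21 -28 -0.027 0 0 60",
)

```text
t: 0.95
eef_pos: [325.2, -318.8, 230.7]
tcp_rot: [-1.794, 1.567, 1.921]
ft_force: [0.2, -0.9, 0.9]
opening: 0.632
```

>>> servo_tool(
  steps="0 -21 -29 -0.027 0 0 60;0 -20 -29 -0.027 0 0 60;0 -19 -30 -0.027 0 0 60;0 -18 -30 -0.027 0 0 60;0 -17 -31 -0.027 0 0 60;0 -16 -31 -0.027 0 0 60;0 -15 -32 -0.027 0 0 60;0 -14 -32 -0.027 0 0 60",
)

```text
t: 1.75
eef_pos: [431.2, -45.1, 231.7]
tcp_rot: [-2.15, 1.567, 1.789]
ft_force: [-0.5, 0.1, -0.3]
opening: 0.63
```

```bash
python3 - <<'E'
from mv import *
show()
plan(np.array([431,-66,230.]),Rtool((0,0,-1),(1,-1,0)),8,60)
snap(1)
E
```

```text
t 1.75 p [431.2 -45.1 231.7] x [-0.001  0.003 -1.   ] y [ 0.716 -0.698 -0.003] open 59.9 q [-0.26  0.2   1.98  0.    0.97  0.51] F [-0.5  0.1 -0.3] M [-0.03 -0.05 -0.09]
dist 21.0 turn 0.013 rotvec [ 0.013 -0.002  0.003]
0.2 1.8 1.9 0.002 -0.000 0.000 60;0.2 1.8 1.9 0.002 -0.000 0.000 60;0.2 1.8 1.9 0.002 -0.000 0.000 60;0.2 1.8 1.9 0.002 -0.000 0.000 60;0.2 1.8 1.9 0.002 -0.000 0.000 60;0.2 1.8 1.9 0.002 -0.000 0.000 60;0.2 1.8 1.9 0.002 -0.000 0.000 60;0.2 1.8 1.9 0.002 -0.000 0.000 60
```

View pics/wrist1.png

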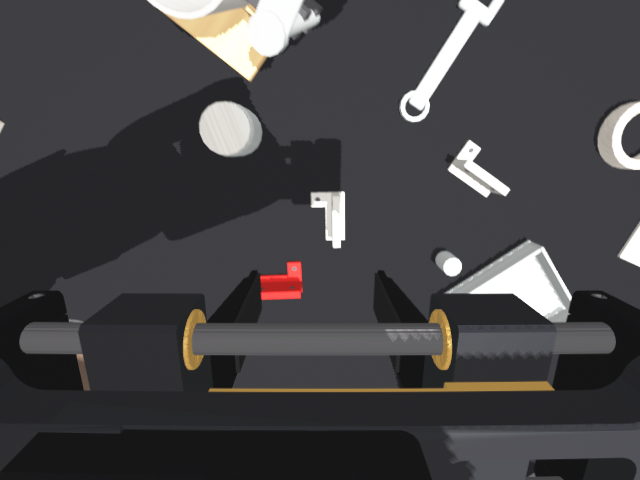

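The left bracket is at about (335,218), with its lug at the top left, (320,198). The right bracket is at (478,170) and the red look-alike at (283,283). I'll move closer to get a second view and a height.

>>> servo_tool(
  steps="10 0 -8 0.004 0 0 60;10 0 -8 0.004 0 0 60;10 0 -8 0.004 0 0 60;10 0 -8 0 0 0 60;10 0 -8 0 0 0 60;10 0 -6 0 0 0 60;0 0 0 0 0 0 60;0 0 0 0 0 0 60",
)

```text
t: 2.6
eef_pos: [466.7, -7.0, 164.7]
tcp_rot: [-1.68, 1.565, 2.248]
ft_force: [0.4, -1.3, 0.0]
opening: 0.634
```

```bash
python3 - <<'E'
from mv import *
show(); snap(2)
a=load("wrist",1)[0]; b=load("wrist",2)[0]
cv2.imwrite("pics/c1.png",cv2.resize(a[180:260,290:370],None,fx=7,fy=7,interpolation=cv2.INTER_CUBIC))
c=load("wrist",2)[2]; uv=proj(c,[441,-56,20])[0].astype(int); print(uv)
cv2.imwrite("pics/c2f.png",b)
E
```

```text
t 2.60 p [466.7  -7.  164.7] x [-0.004  0.005 -1.   ] y [ 0.708 -0.706 -0.006] open 60.3 q [-0.16  0.34  1.99  0.01  0.82  0.62] F [ 0.4 -1.3  0. ] M [-0.01 -0.01 -0.01]
[333 282]
```

View pics/c2f.png

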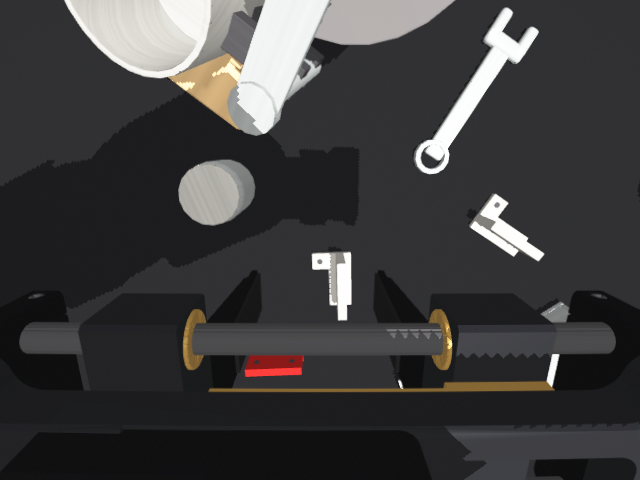

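View pics/c1.png

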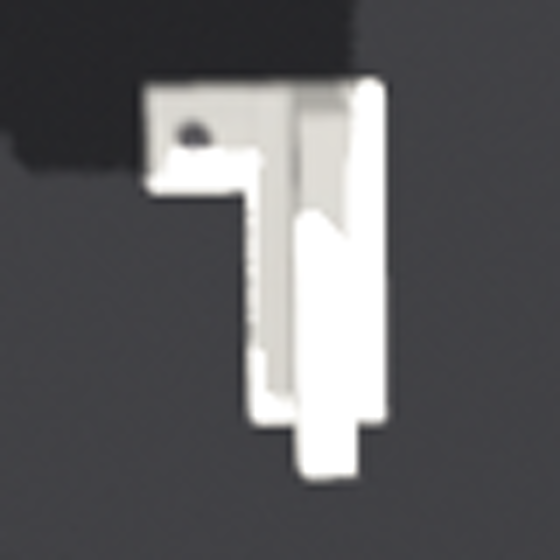

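```bash
python3 - <<'E'
from mv import *
b=load("wrist",2)[0]
cv2.imwrite("pics/c2.png",cv2.resize(b[245:325,300:365],None,fx=7,fy=7,interpolation=cv2.INTER_CUBIC))
E
```

```text
(no output)
```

View pics/c2.png

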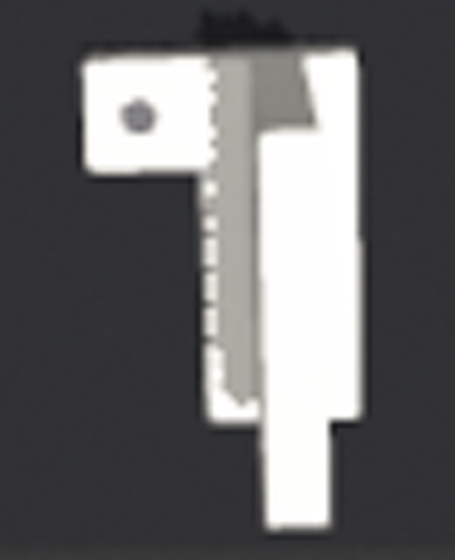

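```bash
cat > br.py <<'E'
from h import *
def rigid2(m,w):
    m=np.array(m,float);w=np.array(w)[:,:2]; mc=m.mean(0);wc=w.mean(0)
    z=((w-wc)[:,0]+1j*(w-wc)[:,1]) @ np.conj((m-mc)[:,0]+1j*(m-mc)[:,1]); a=np.angle(z)
    R=np.array([[np.cos(a),-np.sin(a)],[np.sin(a),np.cos(a)]]); t=wc-R@mc
    return t,a,(w-(m@R.T+t))
E
python3 - <<'E'
from br import *
Z=lambda s,ox,oy:(lambda x,y:((x+.5)/s-.5+ox,(y+.5)/s-.5+oy))
c1=load("wrist",1)[2]; c2=load("wrist",2)[2]
A=Z(7,290,180);B=Z(7,300,245)
pts1=[((28,27),A(145,86)),((12,27),A(147,190)),((28,-11),A(384,80)),((-28,-11),A(385,421)),((-28,11),A(250,421))]
pts2=[((28,27),B(84,58)),((12,27),B(87,173)),((28,-11),B(357,50)),((-28,-11),B(360,418)),((-28,11),B(209,421))]
for c,pts in ((c1,pts1),(c2,pts2)):
    t,a,r=rigid2([p[0] for p in pts],onz(c,[p[1] for p in pts],5)); print(t.round(1),np.degrees(a).round(2),r.round(1).tolist())
for (m,u),(_,v) in zip(pts1,pts2): print(m,tri([c1,c2],[u,v]).round(1))
print("web top rear",[tri([c1,c2],[A(x,478),B(y,526)]).round(1) for x,y in ((298,267),(357,330))])
E
```

```text
[444.4 -60.9] 47.08 [[0.2, 1.0], [-0.7, 0.2], [1.2, 0.1], [-0.2, -1.2], [-0.5, -0.1]]
[444.1 -61.8] 47.2 [[0.4, 0.9], [-0.8, 0.1], [1.0, 0.0], [-0.2, -0.8], [-0.3, -0.2]]
(28, 27) [444.6 -20.9   9.9]
(12, 27) [433.  -33.1  10.6]
(28, -11) [473. -47.  11.]
(-28, -11) [433.6 -89.5   7.7]
(-28, 11) [417.7 -73.5   8.9]
web top rear [array([421.7, -79.3,  38.8]), array([428.1, -85.5,  39.1])]
```

```bash
python3 - <<'E'
from mv import *
a=np.radians(47.1-90)
plan(np.array([444.3,-61.3,60]),Rtool((0,0,-1),(np.cos(a),np.sin(a),0)),6,50)
E
```

```text
dist 120.1 turn 0.036 rotvec [-0.036 -0.001  0.006]
17.4 3.9 9.0 -0.006 -0.000 0.001 50;17.4 3.8 9.1 -0.006 -0.000 0.001 50;17.4 3.7 9.1 -0.006 -0.000 0.001 50;17.4 3.6 9.1 -0.006 -0.000 0.001 50;17.5 3.6 9.1 -0.006 -0.000 0.001 50;17.5 3.5 9.1 -0.006 -0.000 0.001 50
```

>>> servo_tool(
  steps="17.5 4 9 -0.006 0 0.001 50;17.5 4 9 -0.006 0 0.001 50;17.5 4 9 -0.006 0 0.001 50;17.5 4 9 -0.006 0 0.001 50;17.5 4 9 -0.006 0 0.001 50;17.5 3 9 -0.006 0 0.001 50;0 0 0 0 0 0 50;0 0 0 0 0 0 50",
)

```text
t: 3.45
eef_pos: [447.2, -65.3, 60.8]
tcp_rot: [2.147, 1.56, -0.172]
ft_force: [-0.3, -0.6, -0.5]
opening: 0.526
```

```bash
python3 - <<'E'
from mv import *
show()
a=np.radians(47.1-90)
plan(np.array([444.3,-61.3,9]),Rtool((0,0,-1),(np.cos(a),np.sin(a),0)),3,50)
E
```

```text
t 3.45 p [447.2 -65.3  60.8] x [ 0.011 -0.002 -1.   ] y [ 0.732 -0.681  0.009] open 50.0 q [-0.29  0.5   2.13  0.    0.5   0.45] F [-0.3 -0.6 -0.5] M [-0.   -0.02  0.02]
dist 52.1 turn 0.011 rotvec [-0.    -0.006 -0.009]
17.3 -1.8 -0.2 -0.000 -0.002 -0.003 50;17.3 -1.7 -0.3 -0.000 -0.002 -0.003 50;17.3 -1.7 -0.3 -0.000 -0.002 -0.003 50
```

>>> servo_tool(
  steps="13 -1.5 0 0 -0.002 -0.003 50;13 -1.5 0 0 -0.002 -0.003 50;13 -1 0 0 -0.002 -0.003 50;11 -1 0 0 0 0 50;0 0 0 0 0 0 50;0 0 0 0 0 0 0;0 0 0 0 0 0 0;0 0 0 0 0 0 0",
)

```text
t: 4.25
eef_pos: [448.2, -61.2, 15.0]
tcp_rot: [2.024, 1.56, -0.295]
ft_force: [1.0, -0.7, 0.3]
opening: 0.331
```

```bash
python3 - <<'E'
from mv import *
show()
snap(3)
E
```

```text
t 4.25 p [448.2 -61.2  15. ] x [ 0.01  -0.003 -1.   ] y [ 0.733 -0.68   0.009] open 31.5 q [-0.28  0.59  2.16 -0.    0.38  0.47] F [ 1.  -0.7  0.3] M [-0.05 -0.11 -0.01]
```

View pics/wrist3.png

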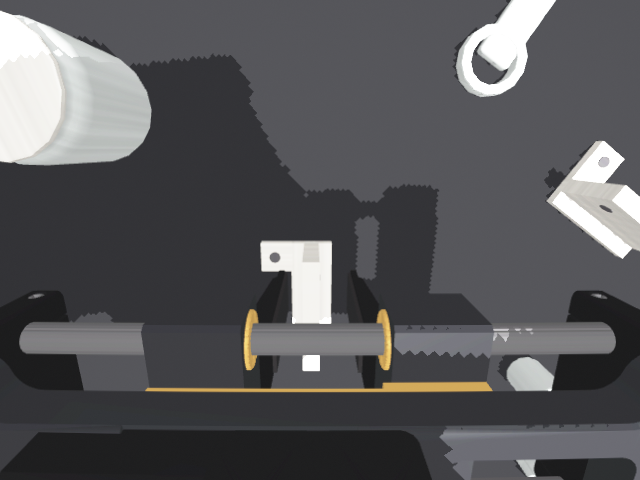

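>>> servo_tool(
  steps="3 -1.5 1.5 0 -0.005 -0.008 30;3 -1.5 1.2 0 0 0 30;0 0 0 0 0 0 0;0 0 0 0 0 0 0;0 0 0 0 0 0 0;0 0 0 0 0 0 0;0 0 0 0 0 0 0;0 0 0 0 0 0 0",
)

```text
t: 5.1
eef_pos: [443.9, -61.4, 9.0]
tcp_rot: [1.117, 1.569, -1.203]
ft_force: [0.1, -0.6, -0.6]
opening: 0.083
```

```bash
python3 - <<'E'
from mv import *
show()
E
```

```text
t 5.10 p [443.9 -61.4   9. ] x [ 0.    -0.001 -1.   ] y [ 0.733 -0.681  0.001] open 7.9 q [-0.28  0.61  2.16 -0.    0.37  0.47] F [ 0.1 -0.6 -0.6] M [-0.06 -0.04  0.02]
```

Gripped: the opening reads 7.9 mm against an 8 mm web. Lifting straight up now.

>>> servo_tool(
  steps="-20 0 0 0 0 0 0;-35 0 0 0 0 0 0;-40 0 0 0 0 0 0;-40 0 0 0 0 0 0;-40 0 0 0 0 0 0;-35 0 0 0 0 0 0;-20 0 0 0 0 0 0;0 0 0 0 0 0 0",
)

```text
t: 5.9
eef_pos: [442.9, -60.8, 247.8]
tcp_rot: [-0.599, 1.569, -2.919]
ft_force: [0.3, 0.4, -1.3]
opening: 0.08
```

```bash
cat > can.py <<'E'
from fit import *
C=np.array([509.7,178.6,128.]); YAW=0.1535; SW=1.50
def RC(): return Rn.from_euler("ZY",[YAW,-np.pi/6]).as_matrix()
E
python3 - <<'E'
from mv import *
from can import *
show(); R=RC()
plan(C+R@[6,0,100],Rtool(-R[:,2],R[:,0]),8,0)
E
```

```text
t 5.90 p [442.9 -60.8 247.8] x [-0.002 -0.    -1.   ] y [ 0.733 -0.681 -0.001] open 7.6 q [-0.28  0.2   1.93 -0.    1.02  0.47] F [ 0.3  0.4 -1.3] M [-0.07 -0.02 -0.02]
dist 235.6 turn 1.035 rotvec [-0.881  0.237  0.489]
3.7 -17.7 -23.2 -0.110 0.030 0.061 0;3.5 -15.3 -24.9 -0.110 0.030 0.061 0;3.4 -12.7 -26.4 -0.110 0.030 0.061 0;3.5 -9.9 -27.5 -0.110 0.030 0.061 0;3.8 -7.0 -28.3 -0.110 0.030 0.061 0;4.3 -4.1 -28.8 -0.110 0.030 0.061 0;5.0 -1.2 -29.0 -0.110 0.030 0.061 0;5.8 1.6 -28.8 -0.110 0.030 0.061 0
```

>>> servo_tool(
  steps="2 -18 -23 -0.11 0.03 0.061 0;2 -15 -25 -0.11 0.03 0.061 0;2 -13 -26 -0.11 0.03 0.061 0;2 -10 -27.5 -0.11 0.03 0.061 0;2 -7 -28 -0.11 0.03 0.061 0;3 -4 -29 -0.11 0.03 0.061 0;3 -1 -29 -0.11 0.03 0.061 0;3 1.5 -29 -0.11 0.03 0.061 0",
)

```text
t: 6.7
eef_pos: [456.8, 177.8, 223.4]
tcp_rot: [1.563, 1.036, 0.176]
ft_force: [0.8, 0.0, -0.4]
opening: 0.078
```

```bash
python3 - <<'E'
from mv import *
from can import *
show(); R=RC()
plan(C+R@[6,0,70],Rtool(-R[:,2],R[:,0]),4,0)
snap(4)
E
```

```text
t 6.70 p [456.8 177.8 223.4] x [ 0.502  0.089 -0.86 ] y [0.846 0.158 0.51 ] open 7.4 q [ 0.26  0.15  2.2  -0.17  0.26  0.23] F [ 0.8  0.  -0.4] M [-0.04  0.23 -0.03]
dist 39.7 turn 0.031 rotvec [ 0.027 -0.011 -0.011]
9.7 0.8 2.0 0.007 -0.003 -0.003 0;9.7 0.8 1.9 0.007 -0.003 -0.003 0;9.7 0.8 1.9 0.007 -0.003 -0.003 0;9.7 0.9 1.9 0.007 -0.003 -0.003 0
```

View pics/wrist4.png

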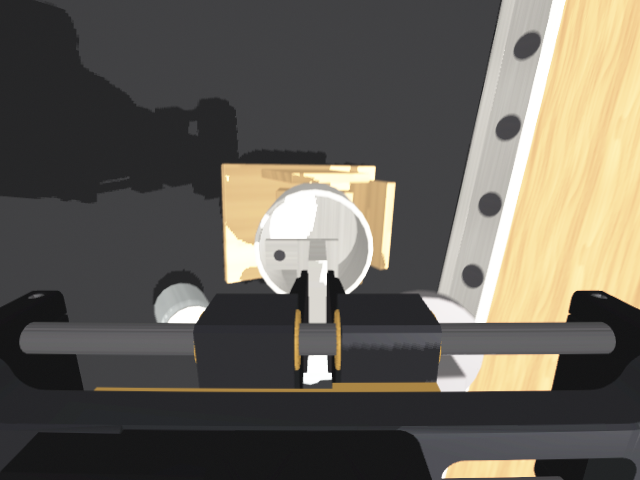

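The rim shows at columns 257–373 with its top at row 185, and the bracket is in front of it. I'll project my estimated rim onto the picture as a check.

```bash
python3 - <<'E'
from can import *
im,d,c=load("wrist",4); R=RC()
a=np.linspace(0,2*np.pi,90,endpoint=False)
for zc,col in ((128,(0,0,255)),):
    X=np.array([509.7,178.6,zc])+ (R@np.array([50*np.cos(a),50*np.sin(a),0*a])).T
    for u,v in proj(c,X): cv2.circle(im,(int(round(u*1)),int(round(v))),0,col,-1)
print(proj(c,C), "axis tip",proj(c,C+R@[0,0,-76]))
cv2.imwrite("pics/d4.png",cv2.resize(im[150:330,220:410],None,fx=4,fy=3.3,interpolation=cv2.INTER_NEAREST))
E
```

```text
[[310.69411691 248.15302837]] axis tip [[311.1612155  228.61955992]]
```

View pics/d4.png

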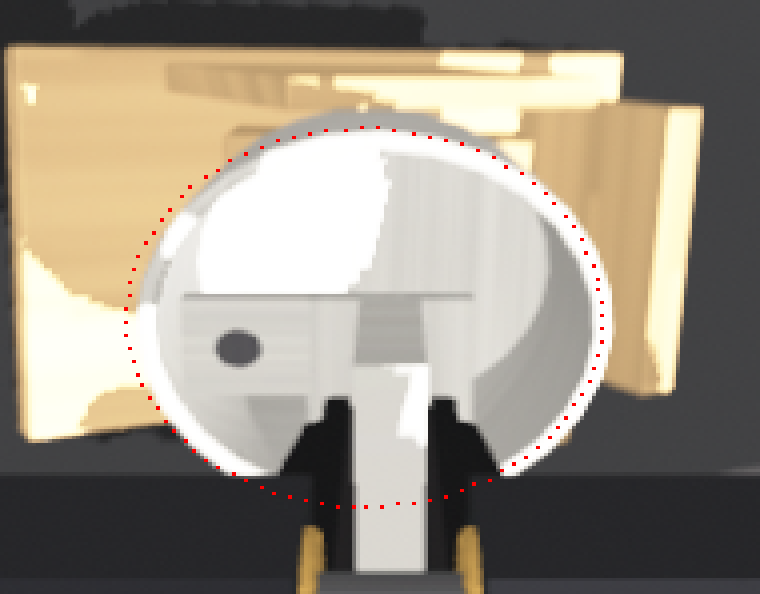

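```bash
cat > fk.py <<'E'
from h import *
from scipy.optimize import least_squares
ry=lambda a:Rn.from_euler("y",a); rz=lambda a:Rn.from_euler("z",a)
Q=np.array([[-1.3206,.49157,1.55946,0,1.09172,-.10563],[-.26,.2,1.98,0,.97,.51],[-.16,.34,1.99,.01,.82,.62],[-.29,.5,2.13,0,.5,.45],[-.28,.61,2.16,0,.37,.47],[-.28,.2,1.93,0,1.02,.47],[.26,.15,2.2,-.17,.26,.23]])
P=np.array([[217.66,-585.6,214.05],[431.2,-45.1,231.7],[466.7,-7,164.7],[447.2,-65.3,60.8],[443.9,-61.4,9],[442.9,-60.8,247.8],[456.8,177.8,223.4]])
X=np.array([[0,.001,-1],[0,0,-1],[0,0,-1],[.011,-.002,-1],[0,0,-1],[0,0,-1],[.502,.089,-.86]])
Y=np.array([[.348,-.937,0],[.716,-.698,0],[.708,-.706,0],[.732,-.681,0],[.733,-.681,0],[.733,-.681,0],[.846,.158,.51]])
def fk(q,k):
    a1,d,h,l1,e,l2,L,y0,s4,s6=k
    R1=rz(q[0]);R2=R1*ry(q[1]);R3=R2*ry(q[2]);R4=R3*rz(s4*q[3]);R5=R4*ry(q[4]);R6=R5*rz(s6*q[5]+y0)
    p=R1.apply([a1,d,h])+R2.apply([0,0,l1])+R3.apply([e,0,l2])+R6.apply([0,0,L])
    M=R6.as_matrix(); return p,M[:,2],M[:,1]
def solve():
    best=None
    for s4 in(1,-1):
     for s6 in (1,-1):
      for y0 in (0,1.57,3.14,-1.57):
        def f(k):
            k=np.r_[k,s4,s6]; r=[]
            for q,p,x,y in zip(Q,P,X,Y):
                a,b,c=fk(q,k); r+=[a-p,300*(b-x),300*(c-y)]
            return np.concatenate(r+[0.01*np.array(k[:7])])
        s=least_squares(f,[0,65,350,400,0,400,250,y0])
        if best is None or s.cost<best[0]: best=(s.cost,np.r_[s.x,s4,s6],s.fun)
    return best
def ik(p,R,k,q0):
    M=R.as_matrix()
    lo=np.array([-3.1,-.84,.05,-1.13,.06,-2.69]);hi=np.array([3.1,2.19,2.79,4.28,2.93,2.69])
    def f(q):
        a,b,c=fk(q,k); return np.r_[a-p,300*(b-M[:,0]),300*(c-M[:,1])]
    s=least_squares(f,np.clip(q0,lo+.01,hi-.01),bounds=(lo,hi)); return s.x,np.abs(s.fun).max()
if __name__=="__main__":
    c,k,f=solve(); print(c,k.round(2)); print(f[:63].reshape(-1,9).round(1)); np.save("k.npy",k)
E
python3 fk.py
sed -i 's/^C=.*; YAW/C=np.array([511.7,178.8,129.3]); YAW/' can.py
python3 - <<'E'
from fk import *; from mv import Rtool; from can import *
k=np.load("k.npy"); R=RC()
q=np.array([.26,.15,2.2,-.17,.26,.23])
for z in (70,30,0,-20,-40,-50,-55):
    q2,e=ik(C+R@[6,0,z],Rtool(-R[:,2],R[:,0]),k,q); print(z,q2.round(2),e.round(2))
# cap poses: jaw tangential
for th in (1.5,1.,.5,0):
  for tw in (0,.6,1.3,2.,2.6) if th==0 else (0,):
    for sg in (1,-1):
      a=-(th+tw); y=sg*(R@[np.cos(a),np.sin(a),0])
      q2,e=ik(C+R@[95*np.sin(th),-95+95*np.cos(th),42-2.5*tw],Rtool(-R[:,2],y),k,q); print("th",th,tw,sg,q2.round(2),e.round(2))
E
```

```text
72.6663318548347 [  1.43  65.36 199.67 580.5   43.73 413.31 265.84   1.57   1.     1.  ]
[[-0.5 -0.3  1.8 -0.1  0.   0.  -0.1 -0.2 -0.3]
 [-0.3 -1.9 -1.3 -2.4  0.6  0.   0.4  0.4 -2.2]
 [ 0.6 -0.2  0.2 -2.1  2.6  0.  -0.8 -0.8 -3.3]
 [-0.1  0.1  0.7  0.  -0.4  0.   1.8  1.8  3.1]
 [ 0.6  1.6 -0.3  0.5 -0.1  0.  -0.6 -0.4  0.4]
 [-0.4  1.6 -1.4 -2.4  0.7  0.  -0.6 -0.4 -2.2]
 [-0.  -0.6  0.3  0.5 -0.   0.2 -0.3 -0.6  0.4]]
70 [ 0.24  0.24  2.19 -0.23  0.2   0.3 ] 0.0
30 [ 0.24  0.33  2.18 -0.38  0.11  0.45] 0.0
0 [ 0.23  0.4   2.18 -0.73  0.06  0.8 ] 0.0
-20 [ 0.24  0.44  2.16 -1.13  0.06  1.2 ] 3.44
-40 [ 0.24  0.48  2.13 -1.13  0.06  1.2 ] 5.5
-50 [ 0.24  0.5   2.12 -1.13  0.06  1.2 ] 7.15
-55 [ 0.24  0.51  2.11 -1.13  0.06  1.2 ] 7.93
th 1.5 0 1 [0.03 0.31 1.99 0.19 0.32 1.21] 0.0
th 1.5 0 -1 [ 0.03  0.31  1.99  0.19  0.32 -1.93] 0.0
th 1.0 0 1 [0.13 0.31 2.02 0.04 0.29 0.94] 0.0
th 1.0 0 -1 [ 0.13  0.31  2.02  0.04  0.29 -2.2 ] 0.0
th 0.5 0 1 [ 0.2   0.31  2.1  -0.12  0.22  0.66] 0.0
th 0.5 0 -1 [ 0.2   0.31  2.1  -0.12  0.22 -2.48] 0.0
th 0 0 1 [ 0.24  0.3   2.2  -0.35  0.12  0.43] 0.0
th 0 0 -1 [ 0.24  0.3   2.2  -0.38  0.12 -2.69] 0.55
th 0 0.6 1 [ 0.24  0.31  2.2  -0.36  0.12  1.03] 0.0
th 0 0.6 -1 [ 0.24  0.31  2.2  -0.36  0.12 -2.11] 0.0
th 0 1.3 1 [ 0.24  0.31  2.2  -0.37  0.12  1.74] 0.0
th 0 1.3 -1 [ 0.24  0.31  2.2  -0.37  0.12 -1.4 ] 0.0
th 0 2.0 1 [ 0.24  0.31  2.2  -0.38  0.11  2.46] 0.0
th 0 2.0 -1 [ 0.24  0.31  2.2  -0.38  0.11 -0.69] 0.0
th 0 2.6 1 [ 0.21  0.32  2.2  -0.04  0.11  2.69] 7.22
th 0 2.6 -1 [ 0.24  0.32  2.2  -0.39  0.11 -0.08] 0.0
```

```bash
cat > ins.py <<'E'
from fk import *; from mv import Rtool; from can import *
k=np.load("k.npy"); R=RC()
t=np.radians(23); az=.22
XT=np.array([np.sin(t)*np.cos(az),np.sin(t)*np.sin(az),-np.cos(t)])
RI=Rtool(XT,R[:,0])
E
python3 - <<'E'
from ins import *
from mv import plan,show
q=np.array([.26,.15,2.2,-.17,.26,.23]); E=C+R@[5,0,-48]
for s in (120,90,50,25,0):
    p=E-XT*s; q2,e=ik(p,RI,k,q); print(s,q2.round(2),e.round(2),"can frame",(R.T@(p-C)).round(1)); q=q2
# corners of the held bracket at release, in can frame
B=np.array([[sx,y,z] for sx in (-28,28) for y in (-11,11) for z in (0,)]+[[12,27,0],[28,27,0],[-28,4,38],[28,-4,38]])
# bracket x=-tool z ; y: = z x x with z=-tool x -> y_b = (-X)x(-Z)=XxZ=-Y
M=RI.as_matrix(); W=E+ (B[:,:1]*-M[:,2]+B[:,1:2]*-M[:,1]-(B[:,2:]-9)*M[:,0])
print((((W-C)@R)).round(0).tolist())
plan(E-XT*105,RI,4,0); show()
E
```

```text
120 [0.21 0.25 2.08 0.01 0.41 0.04] 0.0 can frame [19.7 -3.1 71.1]
90 [0.21 0.31 2.09 0.01 0.34 0.04] 0.0 can frame [16.  -2.3 41.3]
50 [0.21 0.4  2.09 0.02 0.25 0.03] 0.0 can frame [11.1 -1.3  1.6]
25 [0.21 0.45 2.09 0.02 0.2  0.03] 0.0 can frame [  8.1  -0.6 -23.2]
0 [0.21 0.5  2.08 0.02 0.16 0.02] 0.0 can frame [  5.   0. -48.]
[[15.0, -28.0, -59.0], [-7.0, -28.0, -56.0], [15.0, 28.0, -58.0], [-7.0, 28.0, -55.0], [-23.0, 12.0, -53.0], [-23.0, 28.0, -53.0], [5.0, -29.0, -19.0], [13.0, 27.0, -19.0]]
dist 56.8 turn 0.14 rotvec [ 0.034  0.015 -0.136]
13.0 4.5 3.4 0.008 0.004 -0.034 0;12.9 4.9 3.4 0.008 0.004 -0.034 0;12.7 5.4 3.4 0.008 0.004 -0.034 0;12.5 5.9 3.4 0.008 0.004 -0.034 0
t 6.75 p [455.8 179.8 222.4] x [ 0.503  0.092 -0.859] y [0.843 0.165 0.511] open 7.8 q [ 0.26  0.15  2.2  -0.17  0.26  0.23] F [-0.9  0.4 -2. ] M [-0.15  0.3  -0.01]
```

>>> servo_tool(
  steps="13 4.5 3.4 0.008 0.004 -0.034 0;13 5 3.4 0.008 0.004 -0.034 0;13 5.4 3.4 0.008 0.004 -0.034 0;12.5 6 3.4 0.008 0.004 -0.034 0;0 0 0 0 0 0 0;0 0 0 0 0 0 0;0 0 0 0 0 0 0;0 0 0 0 0 0 0",
)

```text
t: 7.55
eef_pos: [494.3, 175.6, 177.0]
tcp_rot: [1.633, 1.187, 0.231]
ft_force: [-1.0, -0.3, -0.6]
opening: 0.082
```

```bash
python3 - <<'E'
from ins import *
from mv import *
E=C+R@[5,0,-48]; show()
plan(E-XT*60,RI,3,0);plan(E,RI,6,0)
E
```

```text
t 7.55 p [494.3 175.6 177. ] x [ 0.365  0.086 -0.927] y [0.915 0.152 0.374] open 7.8 q [0.21 0.29 2.1  0.02 0.37 0.02] F [-1.  -0.3 -0.6] M [-0.07  0.14  0.02]
dist 38.8 turn 0.019 rotvec [ 0.006 -0.003  0.017]
12.6 3.1 0.7 0.002 -0.001 0.006 0;12.6 3.0 0.7 0.002 -0.001 0.006 0;12.6 2.9 0.7 0.002 -0.001 0.006 0
dist 98.2 turn 0.019 rotvec [ 0.006 -0.003  0.017]
16.3 1.7 0.4 0.001 -0.001 0.003 0;16.3 1.7 0.4 0.001 -0.001 0.003 0;16.3 1.6 0.4 0.001 -0.001 0.003 0;16.3 1.6 0.4 0.001 -0.001 0.003 0;16.3 1.5 0.4 0.001 -0.001 0.003 0;16.3 1.5 0.3 0.001 -0.001 0.003 0
```

>>> servo_tool(
  steps="5 4 1 0.004 -0.002 0.01 0;8 4 1 0.002 -0.001 0.007 0;14 1.5 0.4 0 0 0 0;14 1 0 0 0 0 0;14 0 0 0 0 0 0;14 0 0 0 0 0 0;14 0 0 0 0 0 0;0 0 0 0 0 0 0",
)

```text
t: 8.35
eef_pos: [539.8, 182.7, 101.6]
tcp_rot: [1.627, 1.161, 0.219]
ft_force: [0.0, -0.1, -0.5]
opening: 0.08
```

```bash
python3 - <<'E'
from ins import *
from mv import *
E=C+R@[5,0,-48]; show(); print("can",(R.T@(pose()[0]-C)).round(1))
plan(E,RI,2,0)
E
```

```text
t 8.35 p [539.8 182.7 101.6] x [ 0.389  0.086 -0.917] y [0.906 0.144 0.398] open 7.6 q [0.21 0.48 2.09 0.02 0.17 0.02] F [ 0.  -0.1 -0.5] M [-0.06  0.15 -0.03]
can [ 10.7  -0.4 -38.2]
dist 11.3 turn 0.008 rotvec [ 0.    -0.    -0.008]
5.2 -2.3 -0.1 0.000 -0.000 -0.004 0;5.2 -2.2 -0.1 0.000 -0.000 -0.004 0
```

>>> servo_tool(
  steps="6 -3 0 0 0 0 0;6 -2.5 0 0 0 0 0;0 0 0 0 0 0 0;0 0 0 0 0 0 26;0 0 0 0 0 0 26;0 0 0 0 0 0 26;0 0 0 0 0 0 26;-15 0 0 0 0 0 26",
)

```text
t: 9.15
eef_pos: [533.7, 182.0, 102.4]
tcp_rot: [1.627, 1.159, 0.219]
ft_force: [0.4, 0.6, 0.3]
opening: 0.273
```

>>> servo_tool(
  steps="-25 0 0 0 0 0 26;-30 0 0 0 0 0 26;-35 0 0 0 0 0 40;-35 0 0 0 0 0 60;-35 0 0 0 0 0 60;-25 0 0 0 0 0 60;0 0 0 0 0 0 60;0 0 0 0 0 0 60",
)

```text
t: 9.95
eef_pos: [458.4, 164.2, 279.4]
tcp_rot: [1.629, 1.158, 0.217]
ft_force: [-0.1, 1.1, -1.0]
opening: 0.627
```

```bash
python3 - <<'E'
from ins import *
from mv import *
show(); print("can",(R.T@(pose()[0]-C)).round(1)); snap(5)
E
```

```text
t 9.95 p [458.4 164.2 279.4] x [ 0.392  0.087 -0.916] y [0.905 0.14  0.401] open 59.6 q [0.21 0.08 2.05 0.01 0.6  0.04] F [-0.1  1.1 -1. ] M [-0.08  0.1   0.03]
can [ 27.5  -6.3 157.4]
```

View pics/wrist5.png

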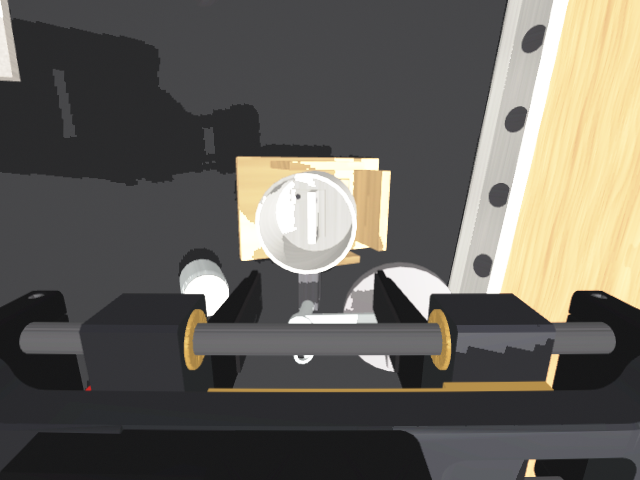

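The left bracket stands inside the canister at about (310,218), with no lean on the wall. Next I'll move to a view that shows the hub, cap grip and rim together.

```bash
python3 - <<'E'
from ins import *
from mv import *
p,_=pose(); V=C+R@[45,-150,130]
RV=Rtool(-R[:,2],R[:,0])
q2,e=ik(V,RV,k,[0.1,.2,2,0,.4,.2]);print(q2,e,V)
plan(V,RV,8,60)
E
```

```text
[-0.157392    0.11236174  2.09845226  0.35679918  0.45327959 -0.59558411] 1.1368683772161603e-13 [508.91187708  26.58394382 264.38330249]
dist 147.3 turn 0.115 rotvec [-0.001 -0.026  0.112]
2.7 2.5 18.0 -0.000 -0.003 0.014 60;2.8 2.5 18.0 -0.000 -0.003 0.014 60;2.9 2.5 18.0 -0.000 -0.003 0.014 60;2.9 2.4 18.0 -0.000 -0.003 0.014 60;3.0 2.4 18.0 -0.000 -0.003 0.014 60;3.1 2.3 18.0 -0.000 -0.003 0.014 60;3.2 2.3 18.0 -0.000 -0.003 0.014 60;3.3 2.2 18.0 -0.000 -0.003 0.014 60
```

>>> servo_tool(
  steps="0 2.5 24 0 -0.004 0.018 60;3 3 24 0 -0.004 0.018 60;4 3 24 0 -0.004 0.018 60;4 3 24 0 -0.004 0.018 60;4 3 24 0 -0.003 0.017 60;4 3 24 0 -0.003 0.016 60;0 0 0 0 0 0 60;0 0 0 0 0 0 60",
)

```text
t: 10.8
eef_pos: [507.3, 20.1, 255.9]
tcp_rot: [1.582, 1.067, 0.161]
ft_force: [0.2, -0.2, 0.1]
opening: 0.629
```

```bash
python3 - <<'E'
from ins import *
from mv import *
show(); print("can",(R.T@(pose()[0]-C)).round(1)); snap(6)
im,d,c=load("wrist",6)
cv2.imwrite("pics/e6.png",cv2.resize(im[60:300,180:500],None,fx=2.5,fy=2.5,interpolation=cv2.INTER_CUBIC))
E
```

```text
t 10.80 p [507.3  20.1 255.9] x [ 0.477  0.077 -0.876] y [0.866 0.129 0.483] open 59.9 q [-0.18  0.12  2.1   0.37  0.46 -0.62] F [ 0.2 -0.2  0.1] M [-0.03  0.2   0.02]
can [  38.5 -156.2  123.9]
```

View pics/e6.png

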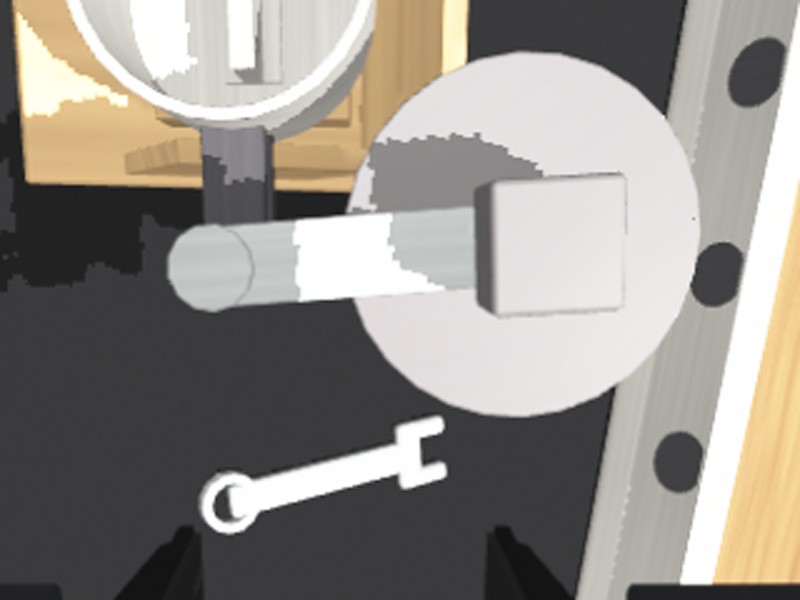

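Crop scaled 2.5 from (180,60): hub top centre (211,268), grip top corners (494,183), (624,175), (624,305), (497,317). I'll refit using these.

```bash
python3 - <<'E'
from can import *
_,_,ct=load("top"); _,_,cs=load("scene"); c5=load("wrist",5)[2]; c6=load("wrist",6)[2]
Z=lambda s,ox,oy:(lambda x,y:((x+.5)/s-.5+ox,(y+.5)/s-.5+oy))
T=Z(5.4,180,135);S=Z(4.5,270,260);W=Z(2.5,180,60)
gc=np.array([W(494,183),W(624,175),W(624,305),W(497,317)])
obsw=[("rim",c5,(306,221.5)),("hub",c6,W(211,268)),("griptop",c6,gc.mean(0))]
obsf=[]
for n,a,b in [("rim",(182,424),(477,335)),("hub",(417,420),(345,112)),("griptop",(334,230),(236,83))]:
    obsf+= [(n,ct,T(*a)),(n,cs,S(*b))]
for o in (obsw,obsf,obsw+obsf):
    p,r=fit(o); print(p.round(3),np.degrees(p[3]).round(2),"\n",r.round(1).tolist())
    R,m=model(p); print({k:v.round(1).tolist() for k,v in m.items()})
    X=onplane(c6,gc,m["griptop"],R[:,2]); L=(X-m["griptop"])@R; print("grip corners",L.round(1).tolist())
    for i in range(4):
        e=L[(i+1)%4]-L[i]; print(np.linalg.norm(e).round(1),(np.degrees(np.arctan2(e[1],e[0]))%90).round(1),end="; ")
    print()
for n,uv1,cA,uv2,cB in (("hub",W(211,268),c6,T(417,420),ct),("hub",W(211,268),c6,S(345,112),cs),("grip",gc.mean(0),c6,S(236,83),cs),("grip",gc.mean(0),c6,T(334,230),ct)):
    print(n,tri([cA,cB],[uv1,uv2]).round(1))
E
```

```text
[5.13379e+02 1.78364e+02 1.26784e+02 1.37000e-01 1.49200e+00] 7.85 
 [[-0.2, 1.7], [0.6, -1.3], [-0.4, 0.0]]
{'rim': [513.4, 178.4, 126.8], 'hub': [511.7, 82.2, 152.3], 'griptop': [570.4, 97.8, 237.4]}
grip corners [[-17.0, 14.8, 0.0], [14.9, 17.0, -0.0], [17.7, -14.7, -0.0], [-14.6, -18.2, 0.0]]
32.0 4.0; 31.8 4.9; 32.4 6.1; 33.0 4.2; 
[5.09662e+02 1.78583e+02 1.25950e+02 1.54000e-01 1.50100e+00] 8.8 
 [[-0.2, 0.6], [-0.5, 0.1], [-0.8, 0.0], [-0.8, -0.0], [-0.1, 0.7], [-0.1, -0.2]]
{'rim': [509.7, 178.6, 126.0], 'hub': [509.6, 82.4, 151.5], 'griptop': [568.2, 98.2, 236.6]}
grip corners [[-14.6, 14.2, -0.0], [17.3, 16.0, -0.0], [19.6, -15.7, 0.0], [-12.6, -18.7, -0.0]]
31.9 3.2; 31.8 4.3; 32.4 5.3; 33.0 3.5; 
[5.11740e+02 1.78543e+02 1.28225e+02 1.42000e-01 1.49600e+00] 8.11 
 [[-1.1, 1.6], [-0.2, -1.7], [-0.2, -0.4], [-0.4, -0.5], [-1.4, 0.0], [-0.9, -0.5], [-1.2, -0.5], [-0.1, -0.0], [-0.7, -0.9]]
{'rim': [511.7, 178.5, 128.2], 'hub': [510.5, 82.4, 153.8], 'griptop': [569.2, 97.9, 238.8]}
grip corners [[-16.9, 14.5, -0.0], [14.7, 16.6, 0.0], [17.3, -14.9, -0.0], [-14.6, -18.2, 0.0]]
31.7 3.8; 31.6 4.8; 32.1 5.9; 32.7 4.0; 
hub [509.4  80.6 156.8]
hub [509.9  82.6 153.3]
grip [569.2  98.6 238.2]
grip [569.2  97.7 239.1]
```

```bash
sed -i 's/^C=.*/C=np.array([511.7,178.5,129.2]); YAW=0.142; SW=1.495/' can.py
cat >> ins.py <<'E'
def cappose(th,z,ja=0.,off=(0,0)):
    """TCP over cap axis at swing th; jaw at angle -(th)+ja in can frame; off = radial,tangential(opening dir)"""
    er=np.array([np.sin(th),np.cos(th),0]); et=np.array([np.cos(th),-np.sin(th),0])
    p=C+R@(np.array([0,-95,z])+95*er+off[0]*er+off[1]*et)
    a=-th+ja
    return p,Rtool(-R[:,2],R@[np.cos(a),np.sin(a),0])
E
python3 - <<'E'
from ins import *
from mv import *
p,Rt=cappose(1.495,105); print(ik(p,Rt,k,[0,.2,2,.2,.4,1.]))
plan(p,Rt,12,62)
E
```

```text
(array([0.02739812, 0.18764274, 1.99204075, 0.13332923, 0.44460723,
       1.27430789]), np.float64(9.992007221626409e-14))
dist 89.1 turn 1.501 rotvec [1.501 0.007 0.023]
1.5 4.6 -5.6 0.125 0.001 0.002 62;1.5 3.9 -6.2 0.125 0.001 0.002 62;1.5 3.1 -6.6 0.125 0.001 0.002 62;1.5 2.2 -6.9 0.125 0.001 0.002 62;1.5 1.3 -7.1 0.125 0.001 0.002 62;1.5 0.4 -7.3 0.125 0.001 0.002 62;1.5 -0.5 -7.3 0.125 0.001 0.002 62;1.5 -1.4 -7.1 0.125 0.001 0.002 62;1.5 -2.3 -6.9 0.125 0.001 0.002 62;1.5 -3.1 -6.6 0.125 0.001 0.002 62;1.5 -3.9 -6.1 0.125 0.001 0.002 62;1.5 -4.7 -5.6 0.125 0.001 0.002 62
```

>>> servo_tool(
  steps="0 5 -6 0.13 0 0.002 62;0 4 -6 0.13 0 0.002 62;0 3 -7 0.13 0 0.002 62;0 2 -7 0.13 0 0.002 62;1 1 -7 0.13 0 0.002 62;1 0 -7 0.13 0 0.002 62;1 -1 -7 0.13 0 0.002 62;1 -1.5 -7 0.13 0 0.002 62",
)

```text
t: 11.65
eef_pos: [532.8, 78.8, 268.4]
tcp_rot: [2.649, 1.06, 0.154]
ft_force: [-0.1, -0.0, -0.1]
opening: 0.649
```

```bash
python3 - <<'E'
from ins import *
from mv import *
show()
p,Rt=cappose(1.495,100)
plan(p,Rt,5,62)
E
```

```text
t 11.65 p [532.8  78.8 268.4] x [ 0.483  0.075 -0.872] y [ 0.543 -0.807  0.231] open 61.7 q [-0.02  0.15  2.03  0.19  0.46  0.76] F [-0.1 -0.  -0.1] M [-0.03  0.17  0.02]
dist 29.3 turn 0.428 rotvec [0.428 0.01  0.009]
3.4 -0.5 -4.8 0.086 0.002 0.002 62;3.4 -0.9 -4.7 0.086 0.002 0.002 62;3.4 -1.3 -4.6 0.086 0.002 0.002 62;3.4 -1.7 -4.4 0.086 0.002 0.002 62;3.4 -2.1 -4.3 0.086 0.002 0.002 62
```

>>> servo_tool(
  steps="2 -1 -4.7 0.09 0.002 0.002 62;2 -1 -4.7 0.09 0.002 0.002 62;2 -1.5 -4.5 0.09 0.002 0.002 62;3 -2 -4.5 0.085 0.002 0.002 62;3 -2 -4 0.07 0.002 0 62;0 0 0 0 0 0 62;0 0 0 0 0 0 62;0 0 0 0 0 0 62",
)

```text
t: 12.45
eef_pos: [551.1, 105.3, 265.6]
tcp_rot: [3.084, 1.051, 0.155]
ft_force: [1.1, 0.2, 0.5]
opening: 0.65
```

```bash
python3 - <<'E'
from ins import *
from mv import *
show()
p,Rt=cappose(1.495,42)
plan(p,Rt,6,62)
snap(7); snapn("scene",7)
E
```

```text
t 12.45 p [551.1 105.3 265.6] x [ 0.49   0.077 -0.868] y [ 0.203 -0.979  0.029] open 61.8 q [0.04 0.19 2.   0.13 0.44 1.3 ] F [1.1 0.2 0.5] M [-0.04  0.27 -0.1 ]
dist 62.6 turn 0.01 rotvec [-0.007  0.004  0.007]
10.3 1.7 -0.2 -0.001 0.001 0.001 62;10.3 1.7 -0.2 -0.001 0.001 0.001 62;10.3 1.7 -0.2 -0.001 0.001 0.001 62;10.3 1.7 -0.2 -0.001 0.001 0.001 62;10.3 1.7 -0.2 -0.001 0.001 0.001 62;10.3 1.7 -0.2 -0.001 0.001 0.001 62
```

View pics/wrist7.png

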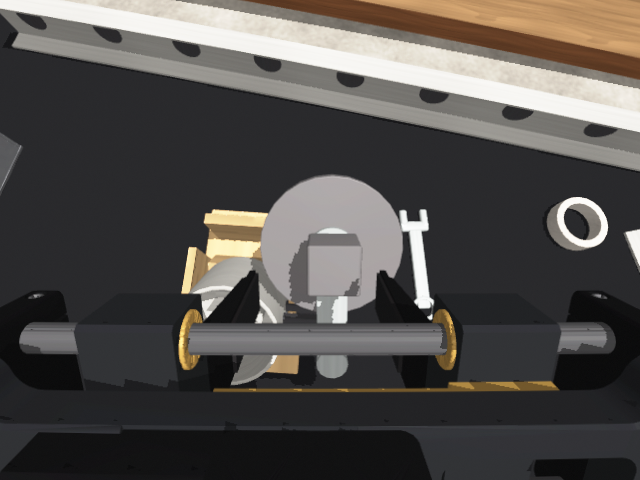

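View pics/scene7.png

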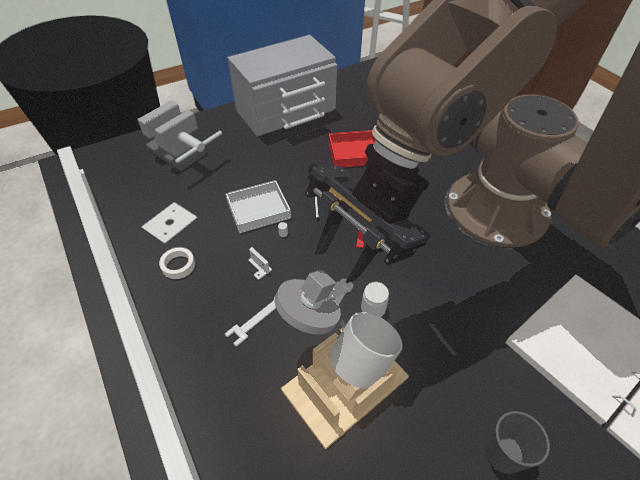

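The grip (320–362, 235–297) lies between the open fingers, about 10 mm towards +y. I'll centre over it, then go down.

>>> servo_tool(
  steps="0 5 0 -0.003 0.002 0.003 62;3 5 -0.5 -0.003 0.002 0.003 62;10 0.5 -0.5 0 0 0 62;12 0 0 0 0 0 62;12 0 0 0 0 0 62;12 0 0 0 0 0 62;8 0 0 0 0 0 62;0 0 0 0 0 0 62",
)

```text
t: 13.35
eef_pos: [585.2, 97.7, 211.5]
tcp_rot: [3.066, 1.048, 0.141]
ft_force: [0.6, 0.6, -0.1]
opening: 0.65
```

```bash
python3 - <<'E'
from ins import *
from mv import *
show()
p,Rt=cappose(1.495,42); print((R.T@(pose()[0]-p)).round(1))
plan(p,Rt,2,44)
snap(8)
E
```

```text
t 13.35 p [585.2  97.7 211.5] x [ 0.494  0.07  -0.866] y [ 0.205 -0.978  0.038] open 61.8 q [0.03 0.31 2.   0.18 0.32 1.23] F [ 0.6  0.6 -0.1] M [-0.01  0.21 -0.05]
[-0.5 -2.6 -1.3]
dist 3.0 turn 0.002 rotvec [-0.001  0.001 -0.001]
-0.7 -1.3 -0.3 -0.000 0.000 -0.000 44;-0.7 -1.3 -0.3 -0.000 0.000 -0.000 44
```

View pics/wrist8.png

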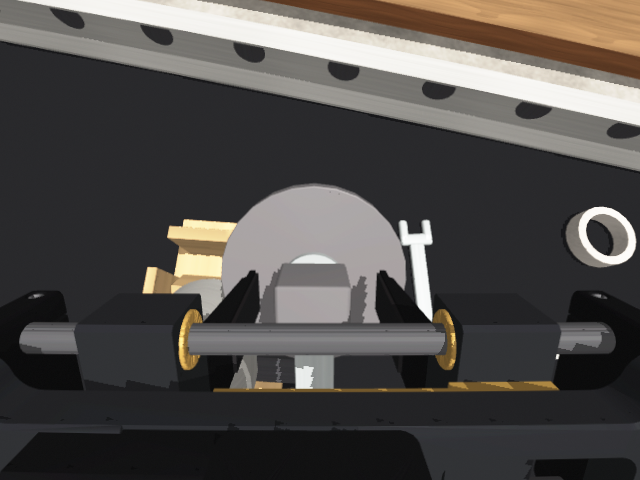

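>>> servo_tool(
  steps="-1 -2 0 0 0 0 42;0 -2 0 0 0 0 42;0 -9.5 0.5 -0.1 0 0 42;0 -9.5 0.5 -0.1 0 0 42;0 -9.5 0.5 -0.1 0 0 42;0 -9.5 0.5 -0.1 0 0 42;0 -9.5 0.5 -0.1 0 0 42;0 0 0 0 0 0 42",
)

```text
t: 14.2
eef_pos: [563.8, 144.8, 208.3]
tcp_rot: [2.545, 1.042, 0.137]
ft_force: [-0.1, 0.6, 0.1]
opening: 0.439
```

```bash
cat > st.py <<'E'
from ins import *
from mv import *
show()
p,Rr=pose(); L=R.T@(p-C); yd=R.T@Rr.as_matrix()[:,1]
print("can",L.round(1),"ang th",np.arctan2(L[0],L[1]+95).round(3),"rad",np.hypot(L[0],L[1]+95).round(1),"jaw th",(-np.arctan2(yd[1],yd[0])).round(3), "tiltx",(R.T@Rr.as_matrix()[:,0]).round(3))
s=sensors.state(); print("F tool",Rr.inv().apply(s["ft_force"]).round(1))
E
python3 st.py
```

```text
t 14.20 p [563.8 144.8 208.3] x [ 0.5    0.069 -0.863] y [ 0.594 -0.753  0.284] open 41.7 q [ 0.14  0.3   2.03 -0.    0.28  0.98] F [-0.1  0.6  0.1] M [-0.09  0.26 -0.05]
can [ 80.1 -40.7  45.1] ang th 0.975 rad 96.7 jaw th 0.978 tiltx [ 0.005 -0.002 -1.   ]
F tool [-0.1 -0.5 -0.3]
```

```bash
python3 - <<'E'
from mv import *
snapn("scene",9)
im=load("scene",9)[0]
cv2.imwrite("pics/f9.png",cv2.resize(im[200:420,220:440],None,fx=2.7,fy=2.7,interpolation=cv2.INTER_CUBIC))
E
```

```text
(no output)
```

View pics/f9.png

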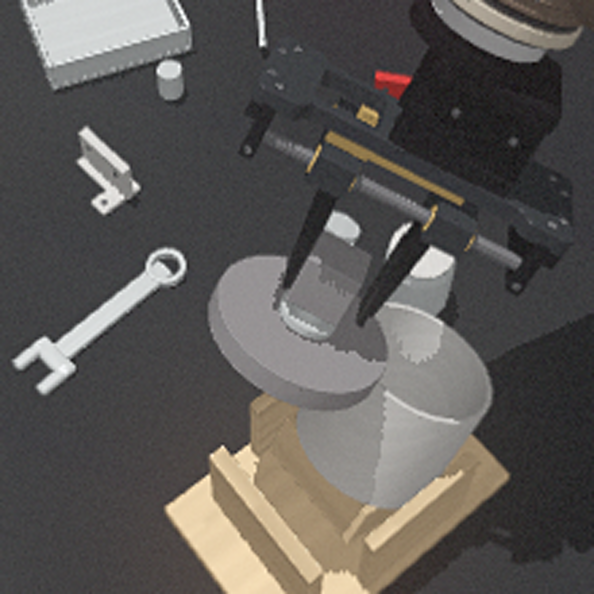

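The cap has swung about halfway, with the grip between the fingers. I'll continue.

>>> servo_tool(
  steps="1 -10.4 1 -0.11 0 0 42;1 -10.4 1 -0.11 0 0 42;0.5 -10.4 0.6 -0.11 0 0 42;0 -10.4 0.6 -0.11 0 0 42;0 -10.4 0.6 -0.11 0 0 42;0 -10.4 0.6 -0.11 0 0 42;0 0 0 0 0 0 42;0 0 0 0 0 0 42",
)

```text
t: 15.05
eef_pos: [522.3, 174.2, 186.7]
tcp_rot: [1.892, 1.027, 0.136]
ft_force: [0.0, -0.3, -0.1]
opening: 0.436
```

```bash
python3 st.py
```

```text
t 15.05 p [522.3 174.2 186.7] x [ 0.513  0.07  -0.856] y [ 0.847 -0.203  0.491] open 41.5 q [ 0.22  0.3   2.13 -0.26  0.18  0.65] F [ 0.  -0.3 -0.1] M [-0.1   0.21  0.06]
can [37.3 -5.8 44.8] ang th 0.396 rad 96.7 jaw th 0.326 tiltx [ 0.02  -0.003 -1.   ]
F tool [0.1 0.  0.3]
```

```bash
python3 - <<'E'
from ins import *
from mv import *
p,Rt=cappose(0.12,43); print(ik(p,Rt,k,[.24,.3,2.2,-.3,.15,.5])[0].round(2))
plan(p,Rt,4,42)
p,Rt=cappose(0.0,43,off=(0,-3)); print(ik(p,Rt,k,[.24,.3,2.2,-.3,.15,.5])[0].round(2))
E
```

```text
[ 0.24  0.3   2.17 -0.32  0.15  0.52]
dist 26.5 turn 0.207 rotvec [-0.206 -0.001 -0.02 ]
0.3 -6.6 0.9 -0.052 -0.000 -0.005 42;0.4 -6.6 0.5 -0.052 -0.000 -0.005 42;0.4 -6.6 0.2 -0.052 -0.000 -0.005 42;0.4 -6.6 -0.2 -0.052 -0.000 -0.005 42
[ 0.24  0.3   2.21 -0.43  0.12  0.51]
```

>>> servo_tool(
  steps="0.3 -7 1 -0.055 0 -0.008 42;0.3 -7 0.8 -0.055 0 -0.008 42;0.4 -7 0.6 -0.055 0 -0.006 42;0.4 -7 0.6 -0.055 0 -0.005 42;0.4 -6 0.4 -0.05 0 -0.005 42;0 -4 0 -0.04 0 0 42;0 0 0 0 0 0 42;0 0 0 0 0 0 42",
)

```text
t: 15.85
eef_pos: [497.9, 174.2, 172.0]
tcp_rot: [1.616, 1.042, 0.151]
ft_force: [-1.8, 0.4, -0.8]
opening: 0.437
```

```bash
python3 st.py
```

```text
t 15.85 p [497.9 174.2 172. ] x [ 0.499  0.076 -0.863] y [0.86  0.086 0.504] open 41.6 q [ 0.23  0.29  2.19 -0.3   0.14  0.42] F [-1.8  0.4 -0.8] M [-0.02  0.19  0.02]
can [ 9.  -2.3 44.2] ang th 0.097 rad 93.1 jaw th 0.037 tiltx [ 0.005  0.005 -1.   ]
F tool [-0.2 -1.9 -0.6]
```

>>> servo_tool(
  steps="0 -4 -0.7 -0.012 0 0 42;0 -4 -0.7 -0.012 0 0 42;0 -4 -0.5 -0.012 0 0 42;0 0 0 0 0 0 42;0 -1 0 0 0 0 42;0 -1 0 0 0 0 42;0 0 0 0 0 0 42;0 0 0 0 0 0 42",
)

```text
t: 16.65
eef_pos: [488.2, 174.7, 166.5]
tcp_rot: [1.59, 1.038, 0.151]
ft_force: [0.7, 1.6, 0.2]
opening: 0.438
```

```bash
python3 st.py
```

```text
t 16.65 p [488.2 174.7 166.5] x [ 0.503  0.076 -0.861] y [0.854 0.11  0.508] open 41.6 q [ 0.24  0.3   2.22 -0.43  0.11  0.53] F [0.7 1.6 0.2] M [ 0.01 -0.01  0.14]
can [-2.  -0.5 44.3] ang th -0.021 rad 94.5 jaw th 0.012 tiltx [ 0.01   0.004 -1.   ]
F tool [ 0.3  0.9 -1.5]
```

>>> servo_tool(
  steps="0 -1.5 0 -0.01 0 -0.008 42;0 -1.5 0 0 0 0 42;0 -1.5 0 0 0 0 42;0 0 0 0 0 0 42;0 0 0 0 0 0 42;0 0 0 0 0 0 42;0 0 0 0 0 0 42;0 0 0 0 0 0 42",
)

```text
t: 17.45
eef_pos: [485.0, 174.5, 164.8]
tcp_rot: [1.582, 1.043, 0.152]
ft_force: [1.6, 1.1, 0.8]
opening: 0.447
```

```bash
python3 st.py; python3 - <<'E'
from mv import *
snapn("scene",10);snapn("top",10)
a=load("scene",10)[0][220:400,250:430];b=load("top",10)[0][120:280,160:320]
cv2.imwrite("pics/g10.png",np.hstack([cv2.resize(a,(400,400)),cv2.resize(b,(400,400))]))
E
```

```text
t 17.45 p [485.  174.5 164.8] x [ 0.498  0.076 -0.864] y [0.856 0.12  0.504] open 42.5 q [ 0.24  0.3   2.22 -0.42  0.11  0.51] F [1.6 1.1 0.8] M [ 0.19 -0.24  0.09]
can [-5.6 -0.2 44.3] ang th -0.059 rad 95.0 jaw th 0.003 tiltx [ 0.004  0.005 -1.   ]
F tool [ 0.2  1.9 -0.9]
```

View pics/g10.png

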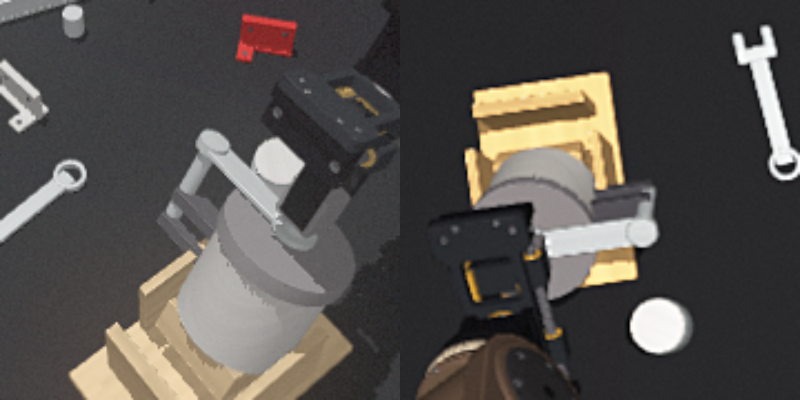

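>>> servo_tool(
  steps="0 -2 0 0 0 0 42;0 -2 0 0 0 0 42;0 -2 0 0 0 0 42;0 0 0 0 0 0 42;0 0 0 0 0 0 42;0 0 0 0 0 0 42;0 0 0 0 0 0 42;0 0 0 0 0 0 42",
)

```text
t: 18.35
eef_pos: [484.4, 174.7, 164.6]
tcp_rot: [1.588, 1.032, 0.157]
ft_force: [2.5, 1.5, 1.0]
opening: 0.441
```

```bash
python3 st.py
```

```text
t 18.35 p [484.4 174.7 164.6] x [ 0.507  0.08  -0.858] y [0.85  0.117 0.513] open 41.9 q [ 0.24  0.29  2.23 -0.5   0.09  0.59] F [2.5 1.5 1. ] M [ 0.09 -0.35  0.06]
can [-6.2  0.1 44.5] ang th -0.065 rad 95.3 jaw th 0.005 tiltx [ 0.016  0.008 -1.   ]
F tool [ 0.5  2.8 -1.2]
```

The push has reached the stop: 6 mm commanded, 0.6 mm moved. Next I open, re-centre, and turn the jaws a quarter turn back to get room for the 2.6 rad of screwing.

>>> servo_tool(
  steps="0 2 0 0 0 0 75;0 2 0 0 0.005 -0.008 75;0 0 0 0 0.003 -0.008 75;0 0 0 -0.08 0 0 75;0 0 0 -0.13 0 0 75;0 0 0 -0.14 0 0 75;0 0 0 -0.14 0 0 75;0 0 0 -0.14 0 0 75",
)

```text
t: 19.15
eef_pos: [482.4, 173.6, 162.9]
tcp_rot: [0.948, 1.064, 0.17]
ft_force: [0.1, -0.6, -0.4]
opening: 0.788
```

>>> servo_tool(
  steps="0 0 0 -0.14 0 0 75;0 0 0 -0.14 0 0 75;0 0 0 -0.14 0 0 75;0 0 0 -0.14 0 0 75;0 0 0 -0.14 0 0 75;0 0 0 -0.1 0 0 75;0 0 0 0 0 0 75;0 0 0 0 0 0 75",
)

```text
t: 19.95
eef_pos: [477.0, 172.0, 159.1]
tcp_rot: [0.111, 1.08, 0.167]
ft_force: [0.0, -0.1, 0.5]
opening: 0.787
```

```bash
python3 st.py; python3 - <<'E'
from ins import *
from mv import *
p,Rt=cappose(0,43,ja=np.pi/2); plan(p+R@[-2,0,0],Rt,2,75)
snap(11)
E
```

```text
t 19.95 p [477.  172.  159.1] x [ 0.465  0.078 -0.882] y [-0.069  0.996  0.052] open 74.9 q [ 0.23  0.3   2.22 -0.23  0.14 -1.17] F [ 0.  -0.1  0.5] M [ 0.07  0.14 -0.04]
can [-15.6  -1.5  43.6] ang th -0.165 rad 94.8 jaw th -1.482 tiltx [-0.033  0.012 -0.999]
F tool [-0.5 -0.1  0.3]
dist 13.7 turn 0.096 rotvec [-0.089 -0.033 -0.01 ]
0.1 1.4 6.7 -0.044 -0.017 -0.005 75;0.2 1.1 6.8 -0.044 -0.017 -0.005 75
```

View pics/wrist11.png

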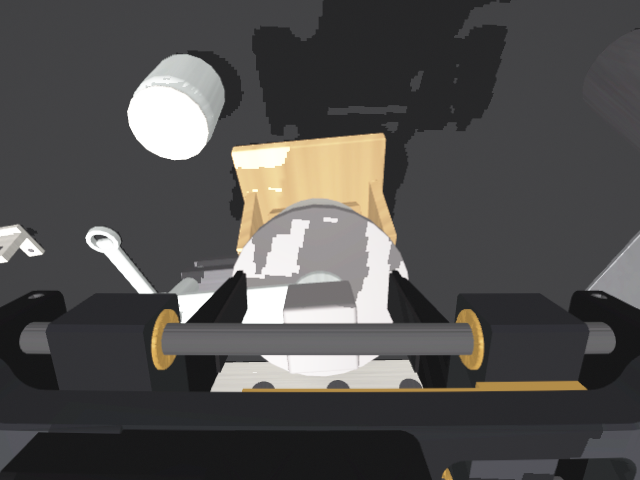

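```bash
python3 - <<'E'
from ins import *
im,d,c=load("wrist",11)
for dx in (-2.5,0): print(dx,proj(c,C+np.array([[-17+dx,17,73],[-17+dx,-17,73],[-17+dx,17,39],[-17+dx,-17,39]])@R.T).round(1).tolist())
a=np.radians(np.arange(0,360,30)); 
cv2.imwrite("pics/h11.png",cv2.resize(im[190:390,210:430],None,fx=3.5,fy=3,interpolation=cv2.INTER_CUBIC))
E
```

```text
-2.5 [[358.4, 299.7], [282.2, 306.4], [350.5, 274.9], [287.9, 280.5]]
0 [[358.7, 304.9], [282.8, 311.6], [350.8, 279.3], [288.4, 284.8]]
```

View pics/h11.png

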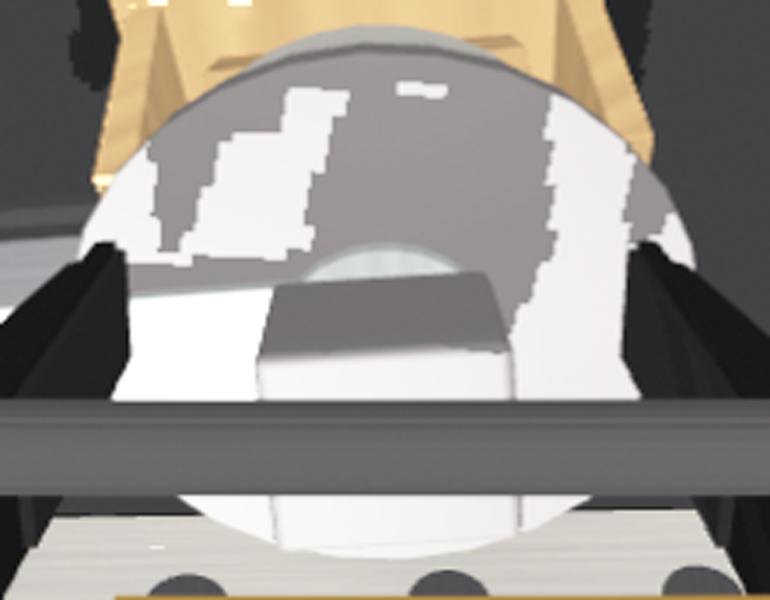

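```bash
python3 - <<'E'
from ins import *
im,d,c=load("wrist",11)
Z=lambda x,y:((x+.5)/3.5-.5+210,(y+.5)/3-.5+190)
for zz,pts in ((73,[(258,358),(512,350),(272,495+50),(520,530)]),(39,[(272,285),(487,272)])):
    X=(onplane(c,[Z(*q) for q in pts],C+R@[0,0,zz],R[:,2])-C)@R; print(X.round(1).tolist()); e=X[0]-X[1]; print("edge angle",np.degrees(np.arctan2(-e[0],e[1])).round(1))
E
python3 - <<'E'
import sys; sys.path.insert(0,'.')
E
```

```text
[[-18.2, -16.6, 73.0], [-16.4, 15.7, 73.0], [13.3, -18.3, 73.0], [13.8, 14.9, 73.0]]
edge angle 176.9
[[-17.1, -17.5, 39.0], [-16.5, 15.8, 39.0]]
edge angle 178.9
```

>>> servo_tool(
  steps="0 1 5 -0.03 -0.012 -0.004 75;0 1 5 -0.03 -0.012 -0.003 75;0 0.5 4 -0.02 -0.008 -0.003 60;0 0 1 0 0 0 50;0 0 0 0 0 0 50;0 0 0 0 0 0 50;0 0 0 0 0 0 50;0 0 0 0 0 0 50",
)

```text
t: 20.8
eef_pos: [489.0, 175.1, 165.8]
tcp_rot: [0.019, 1.051, 0.14]
ft_force: [0.6, -0.0, 0.4]
opening: 0.527
```

```bash
python3 st.py; python3 - <<'E'
from ins import *
from mv import *
p,Rt=cappose(0,43,ja=np.pi/2-.02); plan(p+R@[-.5,-.5,0],Rt,2,75)
E
```

```text
t 20.80 p [489.  175.1 165.8] x [ 0.492  0.069 -0.868] y [-0.124  0.992  0.009] open 50.2 q [ 0.24  0.3   2.21 -0.4   0.13 -1.06] F [ 0.6 -0.   0.4] M [0.02 0.15 0.04]
can [-1.6 -0.2 43.2] ang th -0.017 rad 94.8 jaw th -1.551 tiltx [-0.004 -0.001 -1.   ]
F tool [ 0.  -0.1  0.7]
dist 1.2 turn 0.004 rotvec [-0.    -0.004  0.001]
0.1 -0.1 0.6 -0.000 -0.002 0.000 75;0.1 -0.1 0.6 -0.000 -0.002 0.000 75
```

Aligned. Close on the grip.

>>> servo_tool(
  steps="0 0 1 0 -0.003 0 40;0 0 0 0 0 0 20;0 0 0 0 0 0 20;0 0 0 0 0 0 20;0 0 0 0 0 0 20;0 0 0 0 0 0 20;0 0 0 0 0 0 20;0 0 0 0 0 0 20",
)

```text
t: 21.6
eef_pos: [489.8, 174.6, 166.4]
tcp_rot: [0.018, 1.048, 0.139]
ft_force: [-0.6, -0.8, 0.9]
opening: 0.356
```

```bash
python3 st.py
```

```text
t 21.60 p [489.8 174.6 166.4] x [ 0.494  0.069 -0.867] y [-0.123  0.992  0.009] open 33.8 q [ 0.24  0.3   2.21 -0.41  0.13 -1.05] F [-0.6 -0.8  0.9] M [-0.04  0.1  -0.04]
can [-0.7 -0.8 43.3] ang th -0.007 rad 94.2 jaw th -1.55 tiltx [-0.001 -0.002 -1.   ]
F tool [-1.1 -0.7 -0.2]
```

>>> servo_tool(
  steps="0.2 0 0 0.1 0 0 20;0.25 0 0 0.1 0 0 20;0.25 0 0 0.1 0 0 20;0.25 0 0 0.1 0 0 20;0 0 0 0 0 0 20;0 0 0 0 0 0 20;0 0 0 0 0 0 20;0 0 0 0 0 0 20",
)

```text
t: 22.4
eef_pos: [490.4, 174.1, 165.5]
tcp_rot: [0.424, 1.049, 0.137]
ft_force: [-1.8, -1.0, 0.4]
opening: 0.356
```

```bash
python3 st.py
```

```text
t 22.40 p [490.4 174.1 165.5] x [ 0.494  0.068 -0.867] y [0.229 0.952 0.205] open 33.9 q [ 0.24  0.3   2.21 -0.42  0.13 -0.64] F [-1.8 -1.   0.4] M [ 0.03  0.04 -0.22]
can [-0.7 -1.3 42.3] ang th -0.008 rad 93.7 jaw th -1.142 tiltx [-0.002 -0.003 -1.   ]
F tool [-1.3 -1.3 -1.1]
```

>>> servo_tool(
  steps="0.35 0 0 0.14 0 0 20;0.35 0 0 0.14 0 0 20;0.35 0 0 0.14 0 0 20;0.35 0 0 0.14 0 0 20;0.35 0 0 0.14 0 0 20;0.35 0 0 0.14 0 0 20;0.35 0 0 0.1 0 0 20;0 0 0 0 0 0 20",
)

```text
t: 23.2
eef_pos: [490.9, 173.1, 162.9]
tcp_rot: [1.382, 1.052, 0.132]
ft_force: [-0.8, -1.3, 0.9]
opening: 0.356
```

```bash
python3 st.py
```

```text
t 23.20 p [490.9 173.1 162.9] x [ 0.492  0.065 -0.868] y [0.821 0.298 0.487] open 33.8 q [ 0.24  0.31  2.21 -0.44  0.13  0.34] F [-0.8 -1.3  0.9] M [-0.05  0.   -0.15]
can [-1.6 -2.4 39.8] ang th -0.018 rad 92.6 jaw th -0.18 tiltx [-0.004 -0.005 -1.   ]
F tool [-1.2 -0.6  1.1]
```

>>> servo_tool(
  steps="0.35 0.2 -0.3 0.14 0 0 20;0.35 0.2 -0.3 0.14 0 0 20;0.35 0.2 -0.3 0.14 0 0 20;0.35 0.2 -0.2 0.14 0 0 20;0.35 0.1 -0.2 0.14 0 0 20;0.35 0 -0.2 0.14 0 0 20;0.3 0 0 0.12 0 0 20;0 0 0 0 0 0 20",
)

```text
t: 24.0
eef_pos: [490.9, 173.4, 160.1]
tcp_rot: [2.338, 1.057, 0.127]
ft_force: [-0.4, -1.2, 0.5]
opening: 0.357
```

```bash
python3 st.py
```

```text
t 24.00 p [490.9 173.4 160.1] x [ 0.487  0.062 -0.871] y [ 0.71  -0.609  0.354] open 33.9 q [ 0.24  0.31  2.2  -0.46  0.13  1.33] F [-0.4 -1.2  0.5] M [-0.14 -0.03 -0.34]
can [-3.  -2.1 37.4] ang th -0.032 rad 93.0 jaw th 0.78 tiltx [-0.01  -0.008 -1.   ]
F tool [-0.7  0.6  1. ]
```

>>> servo_tool(
  steps="0.25 0.2 -0.5 0.1 0 0 20;0.25 0.2 -0.5 0.1 0 0 20;0.2 0.2 -0.5 0.08 0 0 20;0 0 -0.4 0.05 0 0 20;0 0 0 0.05 0 0 20;0 0 0 0.05 0 0 20;0 0 0 0 0 0 20;0 0 0 0 0 0 20",
)

```text
t: 24.8
eef_pos: [497.0, 174.8, 163.2]
tcp_rot: [2.719, 1.048, 0.127]
ft_force: [1.0, -1.7, -0.9]
opening: 0.36
```

```bash
python3 st.py
```

```text
t 24.80 p [497.  174.8 163.2] x [ 0.495  0.063 -0.866] y [ 0.468 -0.86   0.205] open 34.2 q [ 0.24  0.31  2.19 -0.46  0.13  1.71] F [ 1.  -1.7 -0.9] M [-0.52  0.12  0.26]
can [ 4.  -1.6 37. ] ang th 0.043 rad 93.5 jaw th 1.161 tiltx [-0.001 -0.007 -1.   ]
F tool [1.2 1.8 0.5]
```

The stop was reached (moment about 0.5 N m, turned 2.7 rad), but overdriving swung the arm out about 4 mm (about 0.045 rad). I'll bring it back with a matching small turn.

>>> servo_tool(
  steps="0 -0.9 1.5 -0.016 0 0 20;0 -0.9 1.5 -0.016 0 0 20;0 -0.9 1.5 -0.016 0 0 20;0 0 0 0 0 0 20;0 0 0 0 0 0 20;0 0 0 0 0 0 20;0 0 0 0 0 0 20;0 0 0 0 0 0 20",
)

```text
t: 25.6
eef_pos: [494.1, 174.5, 161.5]
tcp_rot: [2.648, 1.045, 0.127]
ft_force: [2.4, -2.3, 0.1]
opening: 0.362
```

```bash
python3 st.py
```

```text
t 25.60 p [494.1 174.5 161.5] x [ 0.498  0.064 -0.865] y [ 0.518 -0.822  0.238] open 34.4 q [ 0.24  0.31  2.2  -0.52  0.12  1.69] F [ 2.4 -2.3  0.1] M [-0.25  0.04 -0.27]
can [ 0.6 -1.4 36.9] ang th 0.006 rad 93.6 jaw th 1.09 tiltx [ 0.002 -0.007 -1.   ]
F tool [ 1.   3.1 -0.4]
```

>>> servo_tool(
  steps="0 -0.5 1 0 0 0 20;0 -0.5 1 0 0 0 20;0 0 0 0 0 0 20;0 0 0 0 0 0 20;0 0 0 0 0 0 20;0 0 0 0 0 0 20;0 0 0 0 0 0 20;0 0 0 0 0 0 20",
)

```text
t: 26.4
eef_pos: [493.0, 174.4, 160.8]
tcp_rot: [2.646, 1.043, 0.128]
ft_force: [2.6, -2.5, 0.5]
opening: 0.358
```

```bash
python3 st.py
```

```text
t 26.40 p [493.  174.4 160.8] x [ 0.5    0.064 -0.864] y [ 0.52  -0.82   0.239] open 34.1 q [ 0.24  0.31  2.21 -0.55  0.11  1.72] F [ 2.6 -2.5  0.5] M [-0.4  -0.15 -0.11]
can [-0.7 -1.4 36.9] ang th -0.008 rad 93.6 jaw th 1.087 tiltx [ 0.004 -0.007 -1.   ]
F tool [ 0.7  3.5 -0.6]
```

>>> servo_tool(
  steps="0 0 0 0 0 0 62;0 0 0 0 0 0 62;0 0 0 0 0 0 62;-15 0 0 0 0 0 62;-25 0 0 0 0 0 62;-30 0 0 0 0 0 62;-30 0 0 0 0 0 62;-20 0 0 0 0 0 62",
)

```text
t: 27.2
eef_pos: [429.4, 167.1, 264.1]
tcp_rot: [2.65, 1.052, 0.132]
ft_force: [-0.2, -0.2, 0.2]
opening: 0.653
```

```bash
python3 st.py; python3 - <<'E'
from mv import *
snap(12);snapn("scene",12);snapn("top",12)
a=load("scene",12)[0][240:400,260:420]
cv2.imwrite("pics/i12.png",np.hstack([cv2.resize(a,(400,400),interpolation=cv2.INTER_CUBIC),cv2.resize(load("wrist",12)[0][100:420,160:480],(400,400),interpolation=cv2.INTER_CUBIC)]))
cv2.imwrite("pics/i12t.png",load("top",12)[0])
E
```

```text
t 27.20 p [429.4 167.1 264.1] x [ 0.491  0.065 -0.869] y [ 0.523 -0.82   0.234] open 62.1 q [ 0.27  0.04  2.18 -0.17  0.41  1.35] F [-0.2 -0.2  0.2] M [-0.02  0.26 -0.04]
can [ -4.5   0.4 158.4] ang th -0.047 rad 95.5 jaw th 1.088 tiltx [-0.005 -0.005 -1.   ]
F tool [-0.3  0.1  0.1]
```

View pics/i12.png

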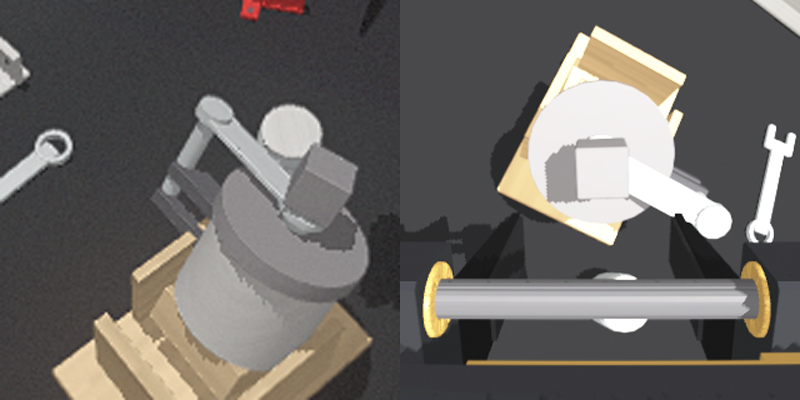

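View pics/i12t.png

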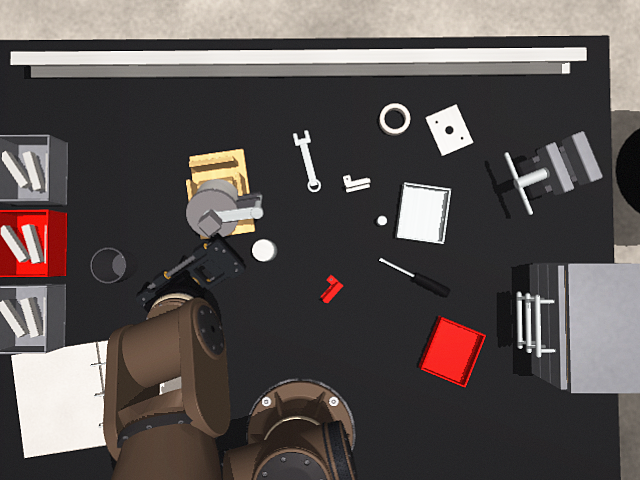

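```bash
python3 - <<'E'
from h import *
im=load("wrist",12)[0]
cv2.imwrite("pics/j12.png",cv2.resize(im[150:310,250:450],None,fx=4,fy=3.7,interpolation=cv2.INTER_CUBIC))
E
```

```text
(no output)
```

View pics/j12.png

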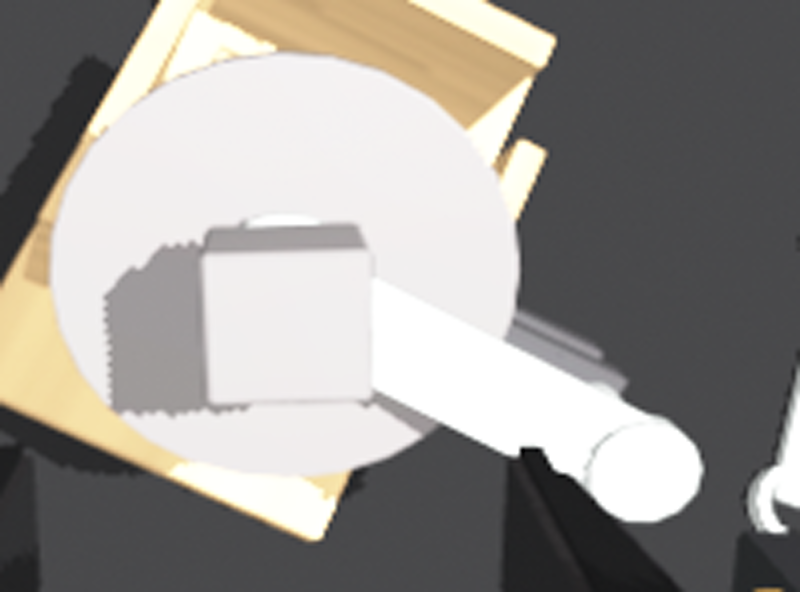

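```bash
python3 - <<'E'
from ins import *
im,d,c=load("wrist",12)
W=lambda x,y:((x+.5)/4-.5+250,(y+.5)/3.7-.5+150)
g=[W(203,252),W(370,247),W(374,400),W(209,406)]; h=W(644,470)
H=(onplane(c,[h],C+R@[0,0,29.5],R[:,2])-C)@R
for z in (66.5,73):
    G=(onplane(c,g,C+R@[0,0,z],R[:,2])-C)@R; m=G.mean(0)
    v=m-H[0]; sw=np.arctan2(v[0],v[1])
    print(z,"hub",H.round(1),"grip",m.round(1),"dist",np.hypot(v[0],v[1]).round(1),"swing",sw.round(3))
    L=[];A=[]
    for i in range(4):
        e=G[(i+1)%4]-G[i]; L.append(np.hypot(e[0],e[1])); A.append(np.degrees(np.arctan2(e[1],e[0]))%90)
    print(np.round(L,1),np.round(A,1),"mean",np.mean(A)," expected for cap 2.6:",(-np.degrees(sw+2.6))%90, "cap est", [(np.radians(90*n-np.mean(A))-sw).round(3) for n in (1,2,3)])
for nm,uv in (("hub",h),("grip",np.mean(g,0))): print(nm)
E
```

```text
66.5 hub [[ -0.4 -96.5  29.5]] grip [ 2.7 -1.2 66.5] dist 95.3 swing 0.033
[32.2 33.6 32.9 33.8] [29.5 30.1 29.9 28.9] mean 29.61079145100021  expected for cap 2.6: 29.157883687614515 cap est [np.float64(1.021), np.float64(2.592), np.float64(4.163)]
73 hub [[ -0.4 -96.5  29.5]] grip [ 4.2 -0.3 73. ] dist 96.3 swing 0.048
[31.4 32.7 32.1 33. ] [29.5 30.1 29.9 28.9] mean 29.61079145100024  expected for cap 2.6: 28.283853271137048 cap est [np.float64(1.006), np.float64(2.577), np.float64(4.148)]
hub
grip
```

```bash
python3 - <<'E'
from h import *
a=load("top",12)[0][180:260,180:270]; b=load("scene",12)[0][270:370,310:420]
cv2.imwrite("pics/k12a.png",cv2.resize(a,None,fx=7,fy=7,interpolation=cv2.INTER_CUBIC))
cv2.imwrite("pics/k12b.png",cv2.resize(b,None,fx=6,fy=6,interpolation=cv2.INTER_CUBIC))
E
```

```text
(no output)
```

View pics/k12a.png

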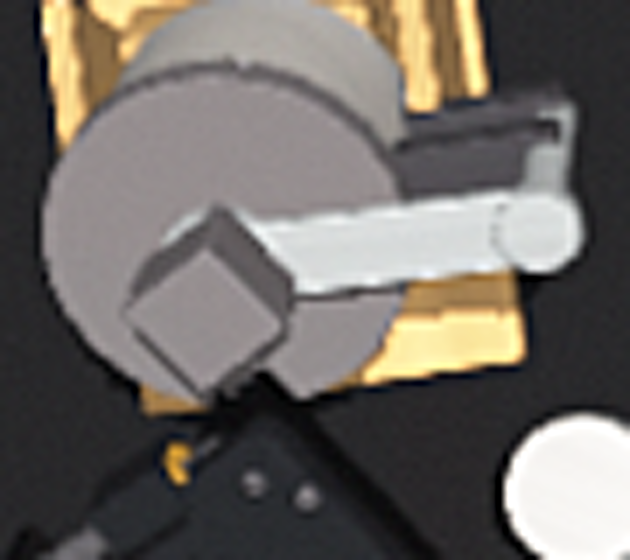

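View pics/k12b.png

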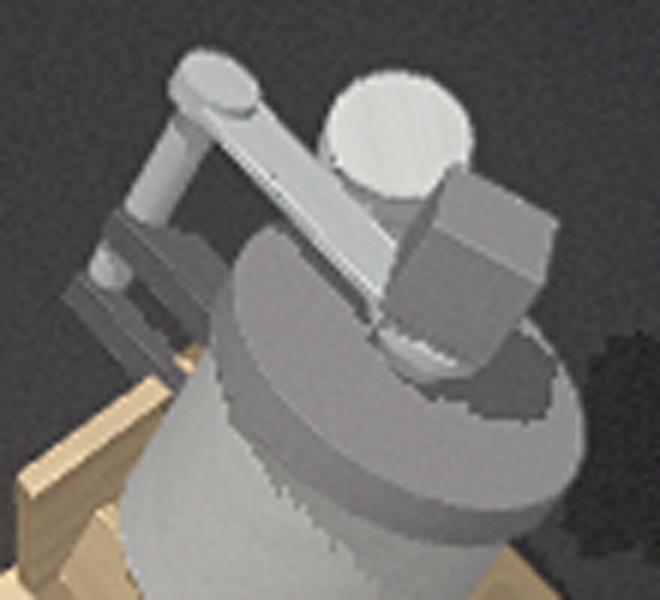

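The camera estimates the cap twist at about 2.59 and the swing at 0.02–0.03 rad, which leaves the arm perhaps 2 mm short of its stop. I'll go back down, grip the aligned flats, and press it to both stops.

```bash
python3 - <<'E'
from ins import *
from mv import *
a=-1.075; Rt=Rtool(-R[:,2],R@[np.cos(a),np.sin(a),0])
plan(C+R@[1,-1.2,85],Rt,4,62)
plan(C+R@[1,-1.2,38],Rt,7,62)
E
```

```text
dist 72.7 turn 0.014 rotvec [-0.013  0.005 -0.003]
18.1 0.9 -1.0 -0.003 0.001 -0.001 62;18.1 0.9 -1.0 -0.003 0.001 -0.001 62;18.1 0.9 -1.0 -0.003 0.001 -0.001 62;18.1 0.9 -0.9 -0.003 0.001 -0.001 62
dist 119.7 turn 0.014 rotvec [-0.013  0.005 -0.003]
17.1 0.5 -0.6 -0.002 0.001 -0.000 62;17.1 0.5 -0.6 -0.002 0.001 -0.000 62;17.1 0.5 -0.6 -0.002 0.001 -0.000 62;17.1 0.5 -0.6 -0.002 0.001 -0.000 62;17.1 0.5 -0.6 -0.002 0.001 -0.000 62;17.1 0.5 -0.6 -0.002 0.001 -0.000 62;17.1 0.5 -0.5 -0.002 0.001 -0.000 62
```

>>> servo_tool(
  steps="12 1 -1 -0.003 0.001 0 62;18 1 -1 -0.003 0.001 0 62;18 1 -1 -0.003 0.001 0 62;18 0.5 -0.5 -0.003 0.001 0 62;18 0.5 -0.5 0 0 0 62;15 0 0 0 0 0 62;6 0 0 0 0 0 62;0 0 0 0 0 0 62",
)

```text
t: 28.15
eef_pos: [489.0, 173.8, 161.9]
tcp_rot: [2.644, 1.058, 0.139]
ft_force: [0.2, -0.8, 0.5]
opening: 0.651
```

```bash
python3 st.py; python3 - <<'E'
from ins import *
from mv import *
a=-1.075; Rt=Rtool(-R[:,2],R@[np.cos(a),np.sin(a),0])
plan(C+R@[1,-1.2,38],Rt,2,62)
E
```

```text
t 28.15 p [489.  173.8 161.9] x [ 0.485  0.068 -0.872] y [ 0.534 -0.812  0.234] open 61.9 q [ 0.24  0.31  2.21 -0.39  0.13  1.55] F [ 0.2 -0.8  0.5] M [-0.06  0.25 -0.01]
can [-3.7 -1.5 39.9] ang th -0.039 rad 93.6 jaw th 1.075 tiltx [-0.011 -0.001 -1.   ]
F tool [-0.3  0.9  0.1]
dist 5.1 turn 0.011 rotvec [-0.     0.011  0.004]
0.9 1.0 -2.1 -0.000 0.005 0.002 62;1.0 1.0 -2.1 -0.000 0.005 0.002 62
```

>>> servo_tool(
  steps="1 1 -2 0 0.005 0.002 62;1 1 -2 0 0.005 0.002 62;0 0 0 0 0 0 40;0 0 0 0 0 0 20;0 0 0 0 0 0 20;0 0 0 0 0 0 20;0 0 0 0 0 0 20;0 0 0 0 0 0 20",
)

```text
t: 28.95
eef_pos: [493.7, 174.9, 162.2]
tcp_rot: [2.647, 1.047, 0.144]
ft_force: [1.5, 0.0, -2.4]
opening: 0.361
```

```bash
python3 st.py
```

```text
t 28.95 p [493.7 174.9 162.2] x [ 0.495  0.072 -0.866] y [ 0.533 -0.812  0.238] open 34.4 q [ 0.24  0.31  2.2  -0.42  0.12  1.58] F [ 1.5  0.  -2.4] M [-0.18  0.28  0.12]
can [ 0.6 -1.  37.8] ang th 0.006 rad 94.0 jaw th 1.074 tiltx [ 0.     0.001 -1.   ]
F tool [ 2.8  0.2 -0. ]
```

>>> servo_tool(
  steps="0 -0.5 0.9 0.01 0 0 20;0 -0.5 0.9 0.01 0 0 20;0 -0.5 0.9 0.01 0 0 20;0 -0.5 0.9 0.02 0 0 20;0 -0.5 0.9 0.02 0 0 20;0 -0.5 0.9 0.02 0 0 20;0 -0.5 0.9 0.02 0 0 20;0 -0.5 0.9 0.02 0 0 20",
)

```text
t: 29.75
eef_pos: [496.9, 175.5, 164.3]
tcp_rot: [2.774, 1.025, 0.148]
ft_force: [11.4, -5.0, 1.0]
opening: 0.358
```

```bash
python3 st.py
```

```text
t 29.75 p [496.9 175.5 164.3] x [ 0.514  0.077 -0.855] y [ 0.441 -0.878  0.187] open 34.0 q [ 0.24  0.31  2.21 -0.54  0.09  1.82] F [11.4 -5.   1. ] M [-1.7  -1.46  0.51]
can [ 4.5 -0.9 37.9] ang th 0.048 rad 94.2 jaw th 1.198 tiltx [ 0.022  0.003 -1.   ]
F tool [ 4.6  9.6 -6.5]
```

The cap is clearly on its stop: more turning only swings the arm. I'll release, turn the jaws to the swing direction, and push the arm home loosely as before, which puts no twist on the cap.

>>> servo_tool(
  steps="0 0 0 0 0 0 78;0 0 0 0 0 0 78;0 0 0 0 0.01 -0.015 78;0 0 0 -0.12 0 0 78;0 0 -1 -0.14 0 0 78;0 0 -1 -0.14 0 0 78;0 0 -1 -0.14 0 0 78;0 0.5 -0.5 -0.14 0 0 78",
)

```text
t: 30.55
eef_pos: [498.1, 177.3, 165.5]
tcp_rot: [2.108, 1.022, 0.182]
ft_force: [-1.0, 0.8, 0.7]
opening: 0.819
```

```bash
python3 st.py
```

```text
t 30.55 p [498.1 177.3 165.5] x [ 0.513  0.094 -0.853] y [ 0.813 -0.371  0.448] open 77.9 q [ 0.23  0.31  2.21 -0.31  0.08  0.89] F [-1.   0.8  0.7] M [-0.09  0.22 -0.01]
can [ 6.4  0.7 38.3] ang th 0.067 rad 95.9 jaw th 0.503 tiltx [ 0.025  0.021 -0.999]
F tool [-1.  -0.8 -0.7]
```

```bash
python3 - <<'E'
from ins import *
from mv import *
p,Rt=cappose(0,39); plan(p+R@[2,-0.5,0],Rt,4,60)
print(ik(p,Rt,k,[.24,.3,2.2,-.3,.12,.5])[0].round(2))
E
```

```text
dist 4.6 turn 0.504 rotvec [-0.503 -0.026 -0.019]
-0.2 -0.8 0.8 -0.126 -0.007 -0.005 60;-0.2 -0.9 0.7 -0.126 -0.007 -0.005 60;-0.2 -1.0 0.6 -0.126 -0.007 -0.005 60;-0.2 -1.0 0.4 -0.126 -0.007 -0.005 60
[ 0.24  0.31  2.2  -0.43  0.12  0.51]
```

>>> servo_tool(
  steps="0 0 0.8 -0.126 -0.007 -0.005 78;0 0 0.7 -0.126 -0.007 -0.005 78;0 0 0.6 -0.126 -0.007 -0.005 78;0 0 0.4 -0.1 -0.007 -0.005 65;0 0 0 0 0 0 57;0 0 0 0 0 0 57;0 0 0 0 0 0 57;0 0 0 0 0 0 57",
)

```text
t: 31.35
eef_pos: [495.7, 174.7, 164.1]
tcp_rot: [1.579, 1.052, 0.139]
ft_force: [0.0, 0.7, -0.3]
opening: 0.599
```

```bash
python3 st.py; python3 - <<'E'
from ins import *
from mv import *
p,Rt=cappose(0,39); plan(p,Rt,4,60)
E
```

```text
t 31.35 p [495.7 174.7 164.1] x [ 0.491  0.068 -0.869] y [0.861 0.112 0.495] open 57.0 q [ 0.24  0.31  2.19 -0.38  0.13  0.48] F [ 0.   0.7 -0.3] M [-0.05  0.16  0.01]
can [ 3.3 -1.5 38.4] ang th 0.035 rad 93.6 jaw th 0.011 tiltx [-0.005 -0.002 -1.   ]
F tool [ 0.3 -0.  -0.6]
dist 3.7 turn 0.013 rotvec [-0.011  0.002  0.005]
-0.1 -0.8 -0.4 -0.003 0.000 0.001 60;-0.1 -0.8 -0.4 -0.003 0.000 0.001 60;-0.1 -0.8 -0.4 -0.003 0.000 0.001 60;-0.1 -0.8 -0.4 -0.003 0.000 0.001 60
```

>>> servo_tool(
  steps="0 -2 -0.5 -0.005 0 0.003 57;0 -2 -0.5 -0.005 0 0 57;0 -2 0 0 0 0 57;0 -2 0 0 0 0 57;0 -2 0 0 0 0 57;0 0 0 0 0 0 57;0 0 0 0 0 0 57;0 0 0 0 0 0 57",
)

```text
t: 32.15
eef_pos: [488.3, 175.4, 160.1]
tcp_rot: [1.576, 1.044, 0.143]
ft_force: [2.6, 2.6, 0.9]
opening: 0.599
```

```bash
python3 st.py
```

```text
t 32.15 p [488.3 175.4 160.1] x [ 0.497  0.071 -0.865] y [0.857 0.118 0.502] open 57.0 q [ 0.24  0.31  2.22 -0.51  0.1   0.6 ] F [2.6 2.6 0.9] M [ 0.15 -0.19  0.15]
can [-5.   0.3 38.6] ang th -0.052 rad 95.4 jaw th 0.005 tiltx [ 0.003  0.    -1.   ]
F tool [ 0.7  3.  -2.2]
```

>>> servo_tool(
  steps="0 -2 0 0 0 0 57;0 -2 0 0 0 0 57;0 -2 0 0 0 0 57;0 0 0 0 0 0 57;0 0 0 0 0 0 57;0 0 0 0 0 0 57;0 0 0 0 0 0 57;0 0 0 0 0 0 57",
)

```text
t: 32.95
eef_pos: [485.7, 175.5, 158.8]
tcp_rot: [1.58, 1.037, 0.147]
ft_force: [4.2, 2.1, 1.8]
opening: 0.6
```

```bash
python3 st.py
```

```text
t 32.95 p [485.7 175.5 158.8] x [ 0.503  0.074 -0.861] y [0.853 0.117 0.509] open 57.0 q [ 0.25  0.31  2.23 -0.61  0.09  0.7 ] F [4.2 2.1 1.8] M [ 0.21 -0.47  0.16]
can [-7.9  0.8 38.7] ang th -0.082 rad 96.1 jaw th 0.005 tiltx [ 0.01   0.002 -1.   ]
F tool [ 0.7  4.7 -1.5]
```

>>> servo_tool(
  steps="0 -3 0 0 0 -0.008 57;0 -3 0 0 0 0 57;0 -3 0 0 0 0 57;0 0 0 0 0 0 57;0 0 0 0 0 0 75;0 3 0 0 0 0 75;0 3 0 0 0 0 75;0 0 0 0 0 0 75",
)

```text
t: 33.75
eef_pos: [487.7, 175.3, 160.5]
tcp_rot: [1.584, 1.035, 0.148]
ft_force: [0.1, -0.4, 0.4]
opening: 0.78
```

```bash
python3 st.py
```

```text
t 33.75 p [487.7 175.3 160.5] x [ 0.505  0.075 -0.86 ] y [0.853 0.114 0.51 ] open 74.2 q [ 0.24  0.31  2.22 -0.57  0.09  0.66] F [ 0.1 -0.4  0.4] M [-0.07  0.21  0.  ]
can [-5.3  0.3 39.2] ang th -0.056 rad 95.4 jaw th 0.008 tiltx [ 0.012  0.003 -1.   ]
F tool [-0.4  0.2  0.4]
```

>>> servo_tool(
  steps="-15 0 0 0 0 -0.01 75;-30 0 0 0 0 0 75;-35 0 0 0 0 0 75;-30 0 8 0 0 0 75;-10 2 20 0 0 0 75;0 3 28 0 0 0 75;0 3 28 0 0 0 75;0 2 20 0 0 0 75",
)

```text
t: 34.55
eef_pos: [442.2, 62.4, 268.3]
tcp_rot: [1.581, 1.06, 0.15]
ft_force: [-0.6, 0.2, 0.6]
opening: 0.786
```

```bash
python3 st.py; python3 - <<'E'
from mv import *
snap(13);snapn("scene",13);snapn("top",13)
cv2.imwrite("pics/l13.png",load("wrist",13)[0])
E
```

```text
t 34.55 p [442.2  62.4 268.3] x [ 0.484  0.073 -0.872] y [0.864 0.121 0.489] open 74.8 q [-0.08  0.    2.2   0.26  0.45 -0.42] F [-0.6  0.2  0.6] M [-0.01  0.18  0.03]
can [  -4.3 -105.1  163.1] ang th -2.739 rad 10.9 jaw th 0.003 tiltx [-0.013  0.004 -1.   ]
F tool [-0.8 -0.2 -0.3]
```

View pics/l13.png

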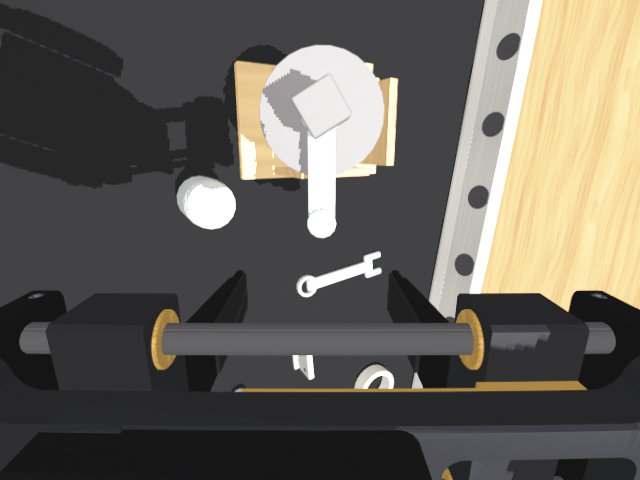

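```bash
python3 - <<'E'
from h import *
im=load("wrist",13)[0]
cv2.imwrite("pics/m13.png",cv2.resize(im[35:245,225:405],None,fx=3.4,fy=2.85,interpolation=cv2.INTER_CUBIC))
a=load("top",13)[0][180:260,180:270]
cv2.imwrite("pics/m13a.png",cv2.resize(a,None,fx=7,fy=7,interpolation=cv2.INTER_CUBIC))
E
```

```text
(no output)
```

View pics/m13.png

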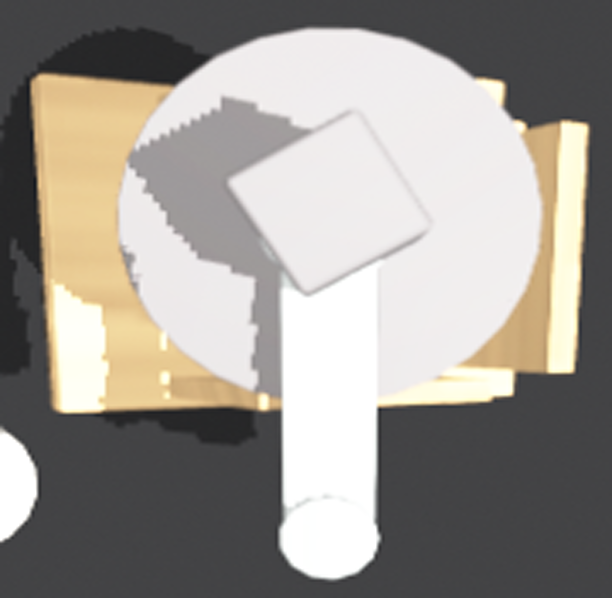

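View pics/m13a.png

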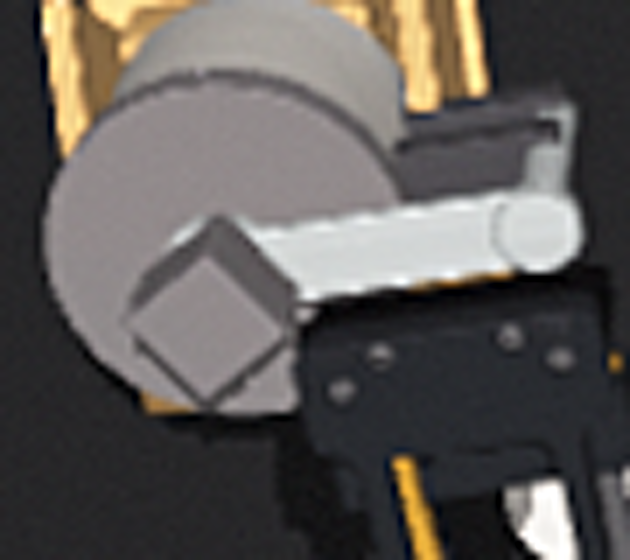

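```bash
python3 - <<'E'
from ins import *
im,d,c=load("wrist",13)
W=lambda x,y:((x+.5)/3.4-.5+225,(y+.5)/2.85-.5+35)
g=[W(228,183),W(353,110),W(432,225),W(308,293)]; h=W(328,537)
e1=[W(282,300),W(282,490),W(379,300),W(378,490)]
for yaw in (.142,.125):
    R=Rn.from_euler("ZY",[yaw,-np.pi/6]).as_matrix()
    H=(onplane(c,[h],C+R@[0,0,29.5],R[:,2])-C)@R
    G=(onplane(c,g,C+R@[0,0,66.5],R[:,2])-C)@R; m=G.mean(0); v=m-H[0]; sw=np.arctan2(v[0],v[1])
    A=[];L=[]
    for i in range(4):
        e=G[(i+1)%4]-G[i]; A.append(np.degrees(np.arctan2(e[1],e[0]))%90);L.append(np.hypot(e[0],e[1]))
    E=(onplane(c,e1,C+R@[0,0,26],R[:,2])-C)@R
    print("yaw",yaw,"hub",H[0].round(1),"grip",m.round(1),np.linalg.norm(v[:2]).round(1),"swing",sw.round(3),"edges",[np.arctan2(*(E[i]-E[i+1])[:2]).round(3) for i in (0,2)],"flats",np.round(A,1),np.round(L,1),"cap+swing",(np.pi-np.radians(np.mean(A))).round(3))
E
```

```text
yaw 0.142 hub [ -0.6 -96.7  29.5] grip [-0.  -2.1 66.5] 94.7 swing 0.006 edges [np.float64(0.011), np.float64(-0.005)] flats [32.6 32.  32.  32.1] [31.5 32.2 31.5 31.8] cap+swing 2.58
yaw 0.125 hub [  0.8 -96.8  29.5] grip [ 0.  -2.6 66.5] 94.2 swing -0.008 edges [np.float64(-0.004), np.float64(-0.02)] flats [33.5 32.8 32.8 32.9] [31.5 32.2 31.5 31.9] cap+swing 2.566
```

The cap is home within measuring error: swing about 0.00, cap about 2.58. Images 1 and 2 already show the right-hand bracket from two places, so I'll measure it there.

```bash
python3 - <<'E'
from h import *
a=load("wrist",1)[0][130:205,440:520]; b=load("wrist",2)[0][185:270,460:550]
cv2.imwrite("pics/n1.png",cv2.resize(a,None,fx=7,fy=7,interpolation=cv2.INTER_CUBIC))
cv2.imwrite("pics/n2.png",cv2.resize(b,None,fx=6.5,fy=6.5,interpolation=cv2.INTER_CUBIC))
E
```

```text
(no output)
```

View pics/n1.png

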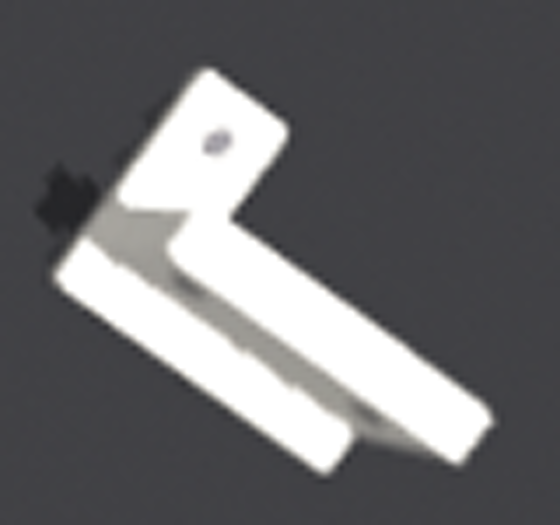

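View pics/n2.png

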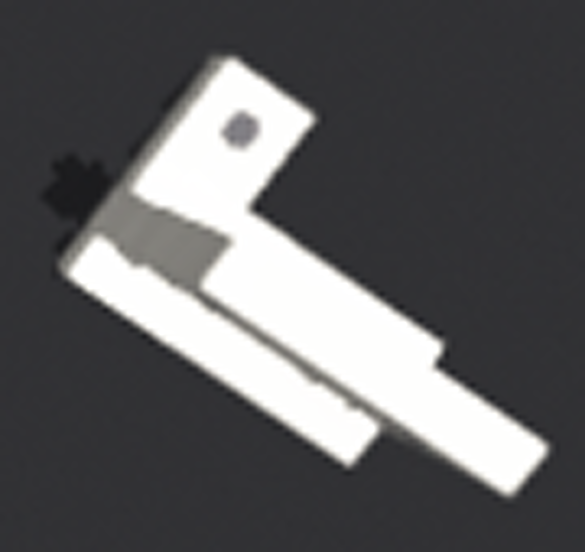

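```bash
python3 - <<'E'
from br import *
Z=lambda s,ox,oy:(lambda x,y:((x+.5)/s-.5+ox,(y+.5)/s-.5+oy))
c1=load("wrist",1)[2]; c2=load("wrist",2)[2]
A=Z(7,440,130);B=Z(6.5,460,185)
pts1=[((28,-27),A(207,66)),((12,-27),A(290,130)),((28,11),A(57,277)),((-28,11),A(327,473))]
pts2=[((28,-27),B(235,57)),((12,-27),B(316,118)),((28,11),B(65,270)),((-28,11),B(350,467)),((-28,-11),B(442,347))]
w1=[((-28,-4),A(493,420)),((-28,4),A(458,465)),((28,4),A(172,247))]
w2=[((-28,-4),B(549,450)),((-28,4),B(510,496)),((28,4),B(202,287))]
for c,pts,z in ((c1,pts1,5),(c2,pts2,5),(c1,w1,38),(c2,w2,38)):
    t,a,r=rigid2([p[0] for p in pts],onz(c,[p[1] for p in pts],z)); print(z,t.round(1),np.degrees(a).round(2),r.round(1).tolist())
for (m,u),(_,v) in zip(w1,w2): print("tri web top",m,tri([c1,c2],[u,v]).round(1))
for (m,u),(_,v) in zip(pts1,pts2): print("tri foot",m,tri([c1,c2],[u,v]).round(1))
# tray from top image
im,d,c=load("top",13)
cv2.imwrite("pics/o13.png",cv2.resize(im[170:255,380:470],None,fx=6.5,fy=6.5,interpolation=cv2.INTER_CUBIC))
E
```

```text
5 [ 590.8 -136.8] 102.42 [[0.4, 1.2], [0.4, -0.3], [-0.5, 0.3], [-0.3, -1.2]]
5 [ 590.1 -137.9] 101.89 [[0.4, 0.1], [0.2, -0.0], [-0.5, 0.5], [-0.1, -0.8], [0.1, 0.2]]
38 [ 590.8 -137.5] 101.4 [[0.1, -0.2], [0.0, -0.5], [-0.2, 0.7]]
38 [ 589.9 -138.4] 102.79 [[0.1, -0.1], [-0.0, -0.1], [-0.1, 0.2]]
tri web top (-28, -4) [ 599.3 -162.9   41.1]
tri web top (-28, 4) [ 591.6 -164.9   40.5]
tri web top (28, 4) [ 578.1 -106.7   48. ]
tri foot (28, -27) [607.5 -98.9  17.9]
tri foot (12, -27) [ 612.5 -117.2   12.1]
tri foot (28, 11) [ 572.3 -109.9   10.2]
tri foot (-28, 11) [ 584.4 -165.6    9.5]
```

View pics/o13.png

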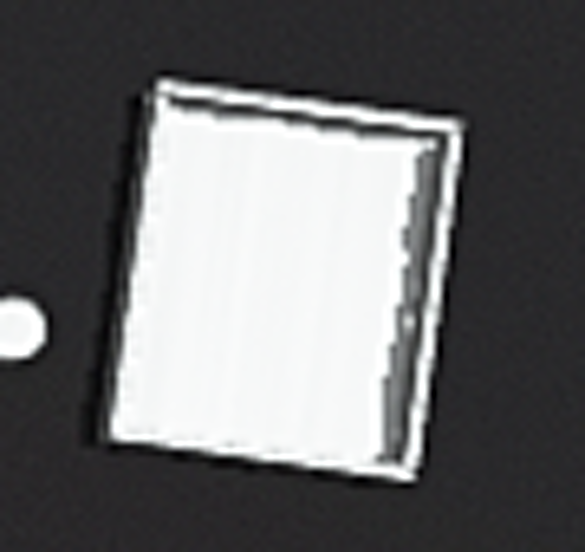

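```bash
python3 - <<'E'
from ins import *; from br import *
from mv import *
c=load("top",13)[2]
W=lambda x,y:((x+.5)/6.5-.5+380,(y+.5)/6.5-.5+170)
X=onz(c,[W(157,80),W(465,120),W(415,480),W(103,440)],30); print(X.round(1).tolist(),"centre",X.mean(0).round(1),[np.linalg.norm(X[(i+1)%4]-X[i]).round(1) for i in range(4)])
t,a,r=rigid2([(65,55),(65,-55),(-65,-55),(-65,55)],X); print("tray",t,np.degrees(a),r.round(1).tolist())
# second view
cs=load("scene",13)[2]; print("scene proj of tray corners",proj(cs,X).round(1).tolist())
a=np.radians(12.1); Rg=Rtool((0,0,-1),(np.cos(a),np.sin(a),0))
for p in ((590.4,-137.6,9),(t[0],t[1],15)): print(ik(np.array(p,float),Rg,k,[-.2,.5,2,0,.8,-.2])[0].round(2))
print(proj(load("top",13)[2],[590.4,-137.6,38]))
show(); plan(np.array([590.4,-137.6,110]),Rg,8,60)
im=load("scene",13)[0]; cv2.imwrite("pics/p13.png",cv2.resize(im[165:290,205:325],None,fx=5,fy=4.7,interpolation=cv2.INTER_CUBIC))
E
```

```text
[[591.2, -246.3, 30.0], [576.1, -356.9, 30.0], [446.5, -337.4, 30.0], [461.3, -225.7, 30.0]] centre [ 518.8 -291.6   30. ] [np.float64(111.7), np.float64(131.1), np.float64(112.7), np.float64(131.5)]
tray [ 518.78855461 -291.58795808] -8.314370963765569 [[0.2, 0.3], [1.0, -1.5], [-0.1, -0.8], [-1.1, 2.1]]
scene proj of tray corners [[236.6, 224.6], [224.0, 192.6], [275.0, 179.3], [290.6, 209.7]]
[-0.34  0.73  1.77  0.    0.64 -0.55]
[-0.62  0.71  1.79 -0.    0.64 -0.83]
[[357.57164388 181.94677282]]
t 34.70 p [442.3  62.7 267.9] x [ 0.483  0.072 -0.873] y [0.865 0.118 0.488] open 75.3 q [-0.07  0.    2.2   0.25  0.45 -0.41] F [0.7 0.4 0.4] M [-0.02  0.17 -0.03]
dist 294.9 turn 0.515 rotvec [-0.072  0.013 -0.51 ]
24.4 3.4 27.5 -0.009 0.002 -0.064 60;24.1 4.7 27.5 -0.009 0.002 -0.064 60;23.7 6.0 27.6 -0.009 0.002 -0.064 60;23.2 7.2 27.7 -0.009 0.002 -0.064 60;22.7 8.4 27.8 -0.009 0.002 -0.064 60;22.0 9.6 28.0 -0.009 0.002 -0.064 60;21.3 10.7 28.1 -0.009 0.002 -0.064 60;20.6 11.8 28.2 -0.009 0.002 -0.064 60
```

View pics/p13.png

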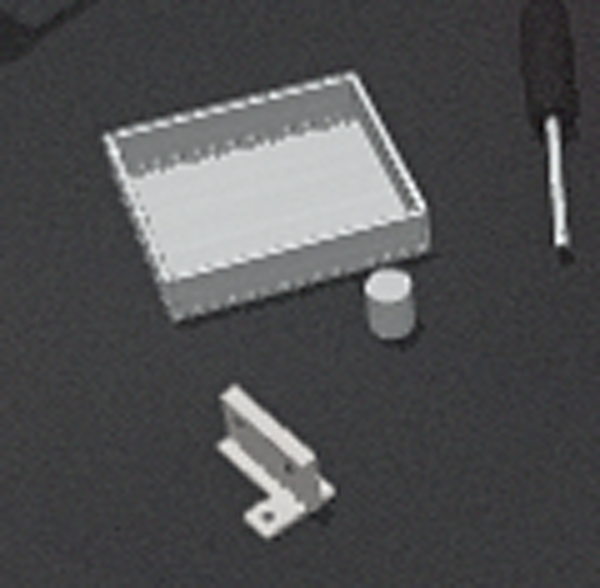

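Tray corners found from the top view reproject onto the scene view within 2 px, so z = 30 holds. Moving over the right bracket.

>>> servo_tool(
  steps="8 0 30 -0.009 0.002 -0.064 60;20 4 30 -0.009 0.002 -0.064 60;22 5 28 -0.009 0.002 -0.064 60;23 7 28 -0.009 0.002 -0.064 60;22 8 28 -0.009 0.002 -0.064 60;22 9 28 -0.009 0.002 -0.064 60;21 10 28 -0.009 0.002 -0.064 60;20 11 26 -0.009 0.002 -0.06 60",
)

```text
t: 35.5
eef_pos: [570.1, -142.9, 120.8]
tcp_rot: [-1.52, 1.544, -2.873]
ft_force: [0.4, -0.5, 0.6]
opening: 0.629
```

```bash
cat > rb.py <<'E'
from mv import *
a=np.radians(12.1); Rg=Rtool((0,0,-1),(np.cos(a),np.sin(a),0))
B=np.array([590.4,-137.6,0]); T=np.array([518.8,-291.6,0])
E
python3 - <<'E'
from rb import *
show(); plan(B+[0,0,70],Rg,6,60); snap(14)
E
```

```text
t 35.50 p [ 570.1 -142.9  120.8] x [-0.026 -0.007 -1.   ] y [ 0.976  0.216 -0.026] open 59.8 q [-0.35  0.55  1.73 -0.02  0.87 -0.56] F [ 0.4 -0.5  0.6] M [ 0.01 -0.14  0.01]
dist 55.0 turn 0.027 rotvec [0.007 0.001 0.026]
8.4 3.7 -0.1 0.001 0.000 0.004 60;8.4 3.7 -0.1 0.001 0.000 0.004 60;8.4 3.6 -0.1 0.001 0.000 0.004 60;8.4 3.6 -0.1 0.001 0.000 0.004 60;8.4 3.6 -0.1 0.001 0.000 0.004 60;8.5 3.5 -0.1 0.001 0.000 0.004 60
```

View pics/wrist14.png

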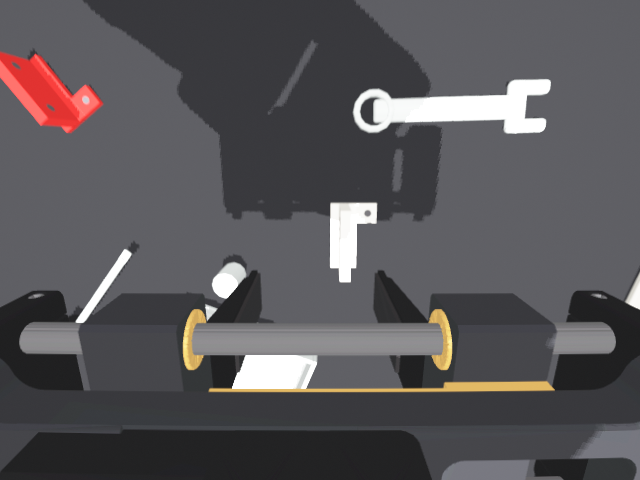

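```bash
python3 - <<'E'
from rb import *
c=load("wrist",14)[2]; t=np.radians(102.1)
u=np.array([np.cos(t),np.sin(t),0]); v=np.array([-u[1],u[0],0])
print("pred rear web top",proj(c,B+[0,0,38]-28*u).round(1),"front corners z5",proj(c,[B+[0,0,5]+28*u-27*v,B+[0,0,5]+28*u+11*v]).round(1).tolist())
print("socket",onz(load("top",13)[2],[(382,220.5)],30).round(1))
E
```

```text
pred rear web top [[344.5 280.3]] front corners z5 [[376.8, 203.1], [331.1, 202.7]]
socket [[ 500.7 -194.7   30. ]]
```

The prediction matches the image within 1 px. Descend and grip.

>>> servo_tool(
  steps="5 7 0 0.004 0 0.014 50;8 7 0 0.002 0 0.01 50;14 5 0 0 0 0 50;16 2 0 0 0 0 50;16 0 0 0 0 0 50;14 0 0 0 0 0 50;0 0 0 0 0 0 40;0 0 0 0 0 0 40",
)

```text
t: 36.35
eef_pos: [591.5, -133.5, 37.8]
tcp_rot: [-1.238, 1.562, -2.595]
ft_force: [-0.8, -0.2, 0.2]
opening: 0.437
```

```bash
python3 - <<'E'
from rb import *
show(); plan(B+[0,0,9],Rg,3,40)
E
```

```text
t 36.35 p [ 591.5 -133.5   37.8] x [-0.008 -0.005 -1.   ] y [ 0.977  0.212 -0.009] open 41.6 q [-0.33  0.69  1.75 -0.01  0.71 -0.53] F [-0.8 -0.2  0.2] M [-0.03 -0.08  0.01]
dist 29.1 turn 0.01 rotvec [0.003 0.003 0.009]
9.6 -0.6 1.2 0.001 0.001 0.003 40;9.6 -0.6 1.2 0.001 0.001 0.003 40;9.6 -0.6 1.2 0.001 0.001 0.003 40
```

>>> servo_tool(
  steps="10 -0.7 1.3 0 0 0.003 40;10 -0.6 1.3 0 0 0.003 40;8.5 -0.6 1.3 0 0 0.003 40;0 0 0 0 0 0 40;0 0 0 0 0 0 0;0 0 0 0 0 0 0;0 0 0 0 0 0 0;0 0 0 0 0 0 0",
)

```text
t: 37.15
eef_pos: [591.0, -138.2, 9.1]
tcp_rot: [0.714, 1.564, -0.642]
ft_force: [0.4, 0.2, -0.2]
opening: 0.146
```

```bash
python3 - <<'E'
from rb import *
show()
E
```

```text
t 37.15 p [ 591.  -138.2    9.1] x [ 0.005 -0.004 -1.   ] y [0.977 0.212 0.004] open 13.9 q [-0.34  0.73  1.77 -0.    0.64 -0.55] F [ 0.4  0.2 -0.2] M [-0.04 -0.13 -0.04]
```

>>> servo_tool(
  steps="0 0 0 0 0 0 0;0 0 0 0 0 0 0;0 0 0 0 0 0 0;-20 0 0 0 0 0 0;-30 0 0 0 0 0 0;-30 0 0 0 0 0 0;-10 -8 10 0 0 0 0;0 -20 26 0 0 0 0",
)

```text
t: 37.95
eef_pos: [570.6, -177.7, 101.4]
tcp_rot: [0.624, 1.566, -0.729]
ft_force: [0.7, -0.1, -0.8]
opening: 0.082
```

```bash
python3 - <<'E'
from rb import *
show(); plan(T+[0,0,80],Rg,4,0)
E
```

```text
t 37.95 p [ 570.6 -177.7  101.4] x [ 0.004 -0.003 -1.   ] y [0.976 0.216 0.003] open 7.8 q [-0.41  0.58  1.74 -0.    0.81 -0.63] F [ 0.7 -0.1 -0.8] M [ 0.02 -0.11 -0.05]
dist 127.0 turn 0.009 rotvec [ 0.007  0.004 -0.003]
5.4 -18.8 25.0 0.002 0.001 -0.001 0;5.4 -18.8 25.0 0.002 0.001 -0.001 0;5.4 -18.7 25.1 0.002 0.001 -0.001 0;5.4 -18.7 25.1 0.002 0.001 -0.001 0
```

>>> servo_tool(
  steps="0 -18 25 0 0 0 0;3 -18 25 0 0 0 0;5 -18 25 0 0 0 0;5 -15 20 0 0 0 0;0 0 0 0 0 0 0;0 0 0 0 0 0 0;0 0 0 0 0 0 0;0 0 0 0 0 0 0",
)

```text
t: 38.75
eef_pos: [517.2, -293.6, 85.2]
tcp_rot: [0.337, 1.568, -1.018]
ft_force: [-0.4, 0.4, -0.2]
opening: 0.085
```

```bash
python3 - <<'E'
from rb import *
show(); plan(T+[0,0,15],Rg,4,0);snap(15)
E
```

```text
t 38.75 p [ 517.2 -293.6   85.2] x [ 0.001 -0.002 -1.   ] y [0.977 0.214 0.001] open 8.1 q [-0.63  0.6   1.76 -0.    0.78 -0.84] F [-0.4  0.4 -0.2] M [ 0.02 -0.12 -0.02]
dist 70.2 turn 0.005 rotvec [ 0.004  0.003 -0.001]
17.5 0.5 -0.5 0.001 0.001 -0.000 0;17.5 0.5 -0.4 0.001 0.001 -0.000 0;17.5 0.5 -0.4 0.001 0.001 -0.000 0;17.5 0.5 -0.4 0.001 0.001 -0.000 0
```

View pics/wrist15.png

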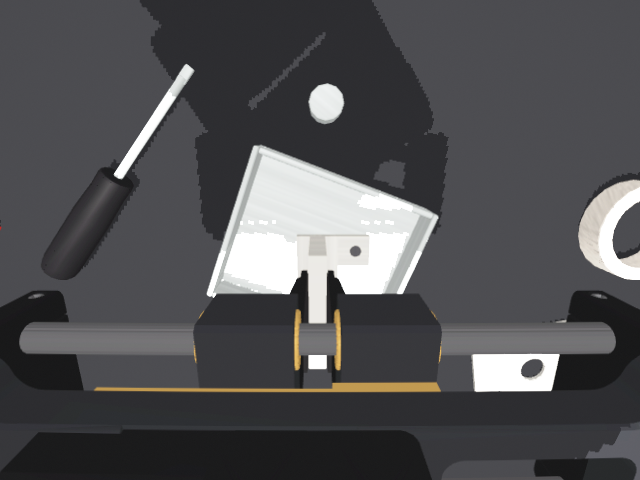

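>>> servo_tool(
  steps="17 0.5 -0.5 0 0 0 0;18 0.5 -0.5 0 0 0 0;18 0.5 -0.5 0 0 0 0;14 0.5 -0.5 0 0 0 0;3 0 0 0 0 0 0;0 0 0 0 0 0 0;0 0 0 0 0 0 0;0 0 0 0 0 0 0",
)

```text
t: 39.6
eef_pos: [522.4, -288.3, 15.4]
tcp_rot: [0.606, 1.563, -0.743]
ft_force: [-0.2, -0.1, 0.0]
opening: 0.08
```

```bash
python3 - <<'E'
from rb import *
show()
E
```

```text
t 39.60 p [ 522.4 -288.3   15.4] x [ 0.006 -0.005 -1.   ] y [0.975 0.22  0.004] open 7.6 q [-0.61  0.71  1.8  -0.    0.63 -0.84] F [-0.2 -0.1  0. ] M [-0.02 -0.09 -0.04]
```

The underside is about 2 mm above the tray floor. I'll lower slightly, release, and retract.

>>> servo_tool(
  steps="1.5 0 0 0 0 0 0;0 0 0 0 0 0 0;0 0 0 0 0 0 28;0 0 0 0 0 0 28;0 0 0 0 0 0 28;0 0 0 0 0 0 28;-10 0 0 0 0 0 28;-25 0 0 0 0 0 28",
)

```text
t: 40.4
eef_pos: [521.5, -288.0, 49.3]
tcp_rot: [0.552, 1.565, -0.797]
ft_force: [-0.1, -0.3, -0.1]
opening: 0.295
```

>>> servo_tool(
  steps="-30 0 0 0 0 0 40;-35 0 0 0 0 0 60;-35 0 0 0 0 0 60;-35 0 10 0 0 0 60;-30 0 30 0 0 0 60;0 0 35 0 0 0 60;0 0 35 0 0 0 60;0 0 0 0 0 0 60",
)

```text
t: 41.2
eef_pos: [545.5, -397.0, 233.1]
tcp_rot: [0.593, 1.556, -0.754]
ft_force: [0.1, 1.3, -0.7]
opening: 0.627
```

```bash
python3 - <<'E'
from rb import *
show(); snap(16);snapn("top",16);snapn("scene",16)
E
```

```text
t 41.20 p [ 545.5 -397.   233.1] x [ 0.011 -0.01  -1.   ] y [0.975 0.222 0.008] open 59.7 q [-0.73  0.54  1.41 -0.    1.17 -0.95] F [ 0.1  1.3 -0.7] M [ 0.03 -0.11  0.  ]
```

View pics/wrist16.png

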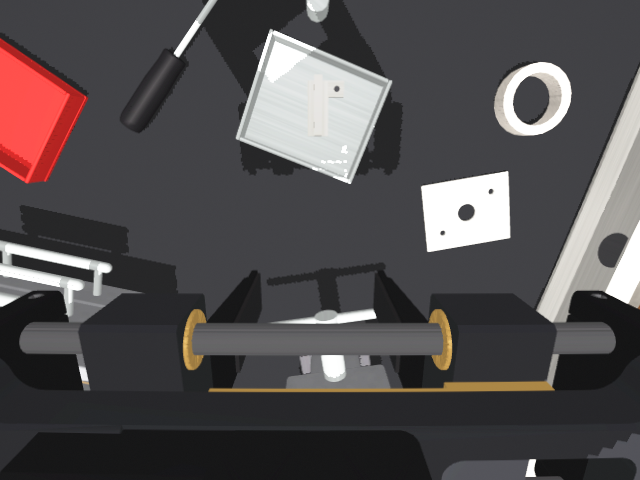

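View pics/top16.png

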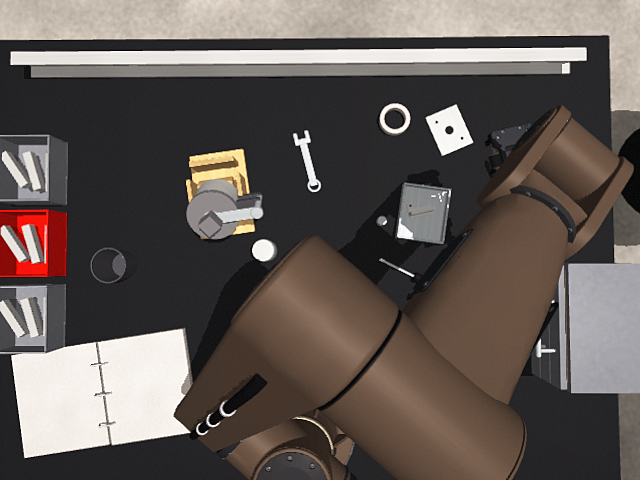

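View pics/scene16.png

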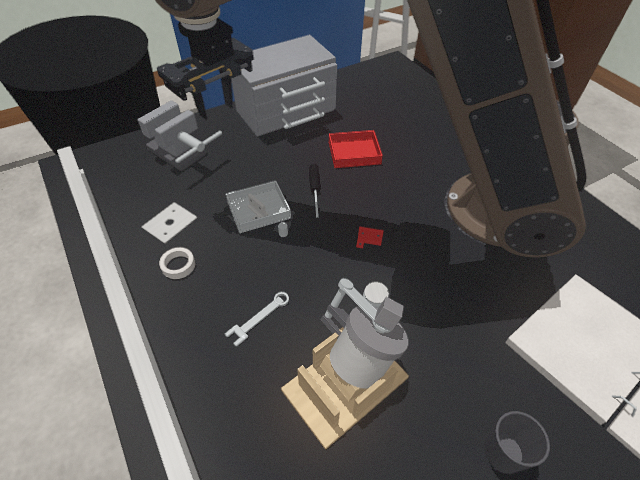

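```bash
python3 - <<'E'
from rb import *
a=load("top",0)[0];b=load("top",16)[0]
for n,(x,y,w,h) in {"wrench":(290,125,35,70),"tape":(375,98,40,42),"tin":(248,236,30,28)}.items():
    A=(a[y:y+h,x:x+w].mean(2)>140);B=(b[y:y+h,x:x+w].mean(2)>140)
    print(n,[np.round(np.argwhere(m).mean(0)[::-1],2).tolist() for m in (A,B)])
show(); order.job_done()
E
```

```text
wrench [[17.16, 34.6], [17.13, 34.62]]
tape [[19.78, 20.03], [19.72, 20.0]]
tin [[14.84, 13.87], [14.94, 13.77]]
t 41.35 p [ 545.  -393.1  232.3] x [ 0.009 -0.008 -1.   ] y [0.975 0.224 0.007] open 60.1 q [-0.72  0.54  1.42  0.    1.17 -0.95] F [ 0.1  0.7 -0. ] M [ 0.05 -0.12  0.01]
the job is handed in; nothing more can be done
```

I put the left-hand bracket in the canister and swung the cap over the mouth to its stop. I then screwed it down clockwise until further turning only moved the arm, and put the right-hand bracket in the grey steel tray. The job was handed in at 41.4 s, gripper open and clear of everything.

- **Brackets:** The left bracket was seen standing inside the canister before the cap was closed. The final wrist view shows the right bracket lying inside the tray.
- **Cap:** After the last adjustment the wrist camera gave a swing of about 0.00 rad and a cap twist of 2.57–2.58 rad. An earlier view gave 2.59. Home is 2.6, and I put the difference down to measuring error of about 0.02 rad.
- **Went wrong:** Twice I turned the cap past its stop, and each time the arm swung out by about 0.05 rad. I brought it back the first time with the cap still gripped. The second time I pushed it back loosely, with no twist on the cap.
- **Bystanders:** Wrench, tape and tin are within about 0.1 px of where they started in the top view. The socket and screwdriver I only compared by eye. They look unmoved, though the arm partly hid the screwdriver in the last top view.
- **Disagreements:** Triangulated heights of points on the brackets' feet and lugs came out several mm high, by up to 13 mm. The two cameras' first estimates of the canister differed by 2–4 mm, and I corrected these with wrist views.

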